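# Free a cleaned bobbin from its cradle on a carrying rod and hang it on the drying rack

## Task

Take the blue-handled carrying rod off the rack, thread it through the bore of the metal bobbin lying in the cradle until the rod's collar meets the bobbin, and gently push the bobbin along the cradle until you feel the sprung red buffer give and it is out from under the yellow lips. Then lift it out on the rod and lay the rod back across both forks of the rack just as it lay before, now with the bobbin hanging between the forks, and let go. Never touch the clean bobbin with the gripper or force it, be gentle with the rack too, and leave the other things on the bench alone.

Things in the scene. Friction and masses are not known exactly. Their poses are not given: they have to be found in the camera images.
- rod: Carrying rod, 110 g, lying level in both rack forks. Origin: middle of the blue handle, on the rod's axis; +x along the axis to the tip, z up. Handle: block 56 long (x -28 to 28), 18 wide (y; grip across it), 26 high. Steel shaft 12 diameter, x 28 to 179, then a cone to a 4 mm point at x 191. Blue collar 22 diameter, x 80 to 86. Centre of mass about x 78.
- rod_tip (a point): The point of the rod, at x 191 mm on its axis.
- rod_collar (a point): Centre of the collar face that meets the bobbin, x 86 mm on the rod's axis.
- spool: Metal bobbin (brass barrel, aluminium flanges), 80 to 130 g, lying on its side in the cradle. Origin: mid-length on the bore axis; x along the bore. Length 72 (x -36 to 36); flanges 56 diameter, 6 thick, at both ends; barrel 24 diameter; straight bore 16 diameter right through. Rolls freely: only its x axis matters. Robot must not touch it; it takes at most about 10 N from the rod.
- cradle: Black fixed cradle. Origin: underside, below the bobbin's middle at the start. +x: the way the rod goes in and the bobbin slides. Bore axis at y 0, z 60, along x. Base x -44 to 115, 90 wide, 8 thick; grey V rails x -40 to 92 carry the flanges; sliding takes 1 to 2 N. A yellow keeper on it is clamped at a setting u, 0 to 44 mm along +x, different each time and NOT measured.
- lips_zero (a point): Fixed cradle point x 33.5, z 85: rear end of the yellow lips' underside if u were 0; really they end u further along +x. The lips (47.5 long in x, 4 thick, 31 mm gap between, side plates out to y +-39) cover the bobbin's REAR (+x) flange, so it cannot be lifted until pushed about 3.5+u mm from its start; then its rear flange is past the lips and it lifts straight up.
- buffer_zero (a point): Fixed cradle point x 42, z 60: front face of the sprung, slippery red buffer if u were 0; really u further along +x. The bobbin meets it 6+u mm from its start, 2.5 mm past the lips; it yields 3 mm at 2.5 N per mm, then stops dead. So push slowly, stop at 5 to 6 N on the tool, lift from there (1 to 3 N). Buffer and end are open in the middle (22 mm wide, upwards too) for the rod's tip.
- rack: Black fixed rack. Origin: underside centre; base 166 (x) by 80 (y) by 12. Two aluminium V forks (90 degrees, open upwards, 8 mm thick in x, prongs up to z 98) at x -66.5 and +66.5. At the start the rod's origin is at rack x -106.5, its tip towards +x, so the forks bear 40 and 173 mm along the rod and the bobbin has room between collar and far fork. Lay it back so, within 5 mm.
- rack_rest (a point): Point midway between the forks, 85 mm above the rack's underside, on the axis of a rod lying in them (along the rack's x).
- objective: Brass lens barrel standing on the bench, 34 diameter, 44 high; origin under its centre. Bystander.
- cleaner: Amber bottle of cleaner standing on the bench, 42 diameter, 85 high; origin under its centre. Bystander.
- focus_knob: Dark steel knob standing on the bench, 48 diameter, 30 high; origin under its centre. Bystander.

How it is judged:
By the outcome, as a careful person would: the job done as asked, in the order asked, and still so for the second after the job is handed in, with the robot touching nothing.
It also fails if it takes over 72 s, if anything falls off the work surface, if the arm or the gripper's body presses on something with over 40 N, if the wrist force passes 120 N, or if a joint passes its speed limit or range.

## Robot

A 6-joint arm with a two-finger parallel gripper is mounted at the origin on the work surface. World frame = base frame: x ahead of the robot, y to its left, z up, the work surface at z = 0. Lengths are in mm, angles in degrees, forces in N, time in s.
With the tool pointing down it reaches from about 350 to 850 mm from the base axis. Payload 8.1 kg.
Tool frame: the origin (TCP) lies between the finger pads; the fingertips stand 8 mm ahead of it and the grasp point (between the pads) lies 11 mm behind it (r.tip_extent is the distance from the TCP to the fingertips, in mm); z points along the fingers, y is the direction in which the jaws open and shut (so a half turn about z gives the same grasp; the last joint's range is limited). The gripper opens to 85 mm and grips with 20 to 120 N. Pads are 22 mm wide; open, the fingers measure 114 mm over their backs; the gripper's body (76 mm by 85 mm) begins 54 mm behind the grasp point. The pads swing forward as they close: fully open they stand 13 mm farther back than shut.
Start: joints at [-75.31, 7.471, 85.268, -0, 87.261, -4.893], TCP at [201.13, -565.289, 239.292] pointing down, gripper open.
Joint ranges: [-169.43, 169.43], [-51.17, 129.36], [1.28, 143.12], [-76.62, 256.62], [0, 156.53], [-152.29, 152.29]. Speed limits (degrees/s): [136.94, 136.94, 159.86, 180, 180, 180].

## Interface

Orientations are given as [roll, pitch, yaw] about the fixed x, y, z axes, in that order (R = Rz(yaw) Ry(pitch) Rx(roll)).
In Python, from bench import sensors, viewer, hand_in, r gives the robot as it stands. The module is installed in compiled form; this text tells all that it offers.
- The arm moves only by the tool move_arm, never from a script. Its argument "rows" is a list that holds one entry, the list of rows, each a list of 6 numbers: the shift along the tool's x, y, z in m, then the turn, a rotation vector about the tool's x, y, z in degrees. In form: [[[tx, ty, tz, rx, ry, rz], ...]]. A call has 1 to 20 rows; each row is the pose to reach, as a shift and turn from the pose commanded when the call began, along the tool's axes at that moment; what a row does not reach only later rows make up. A row lasts 1/10 s, in which the tool goes at most 50 mm and 8.59 degrees, less where a joint would pass 70% of its speed; a pose out of reach is approached as far as the arm can. A call with a gripper value outside its range is refused whole. "grip" is the opening, from 0 (shut) to 1 (fully open), set as the call begins (left out, the last holds). The fingers move at their own pace and stop on an object; "newtons" is the grip in N (left out, the last holds). Time passes only in rows, so rows that repeat a pose let the fingers close. It gives the time, the measured TCP pose, the force and the opening at its end, in the units of the state.
- sensors.sense(): the state, without advancing time (a new reading comes with each control period).
- viewer.snapshot(name): name is "side" or "top" or "wrist"; returns a dict with "color" (420x560x3 uint8, red, green, blue), "camera_matrix" (3x3 intrinsics, pixels), "R" (3x3) and "t" (3): a world point X has camera coordinates R X + t. Camera axes: x right, y down, z forward; pixel columns grow to the right and rows downward; lengths in mm; the calibration is good to about 2 mm. The wrist camera is an equidistant fisheye: a pixel r from the principal point sees the ray r / f radians off the axis. A picture is of the moment at which its call begins. There is no depth.
- hand_in(): hands the job in, once; it reports no verdict.
The state is a dict: "time": time; "joint_pos": joint angles; "qd": joint speeds; "joint_efforts": joint torques, N m; "tool_pos": TCP position; "tcp_rot": TCP orientation; "ft_force": force on the tool from outside, world axes, zero at the start; "wrist_torque": the same for the moment, N m; "finger_gap": finger opening in mm.
Only numpy, scipy, OpenCV 4.12 (cv2) and the standard library are available. Lean on these libraries where they do the work, as an engineer would, in place of code of your own. Each camera call takes 0.05 s, during which the arm holds its last target.

## Working session

There is one attempt and no reset: what is moved stays moved. The work goes in short steps, Python scripts to look and compute and a tool call to move; the robot and the scene stay as the last step left them, time stands still between calls to the robot, and variables do not carry over. Pictures are saved under pics/ and viewed, and the job is handed in when it is done.

Besides the shell and the picture viewer there is one more tool, called as name(argument=value, ...), one argument or row to a line, values as JSON. move_arm: Moves the arm, as the interface text tells. Its arguments: {"type":"object","properties":{"rows":{"type":"array","items":{"type":"array","items":{"type":"array","items":{"type":"number"}}}},"grip":{"type":"number"},"newtons":{"type":"number"}},"required":["rows"]}

```bash
mkdir -p pics
python3 - <<'E'
from bench import sensors, viewer, r
import cv2,pickle
print(sensors.sense())
for n in ["side","top","wrist"]:
    s=viewer.snapshot(n); cv2.imwrite(f"pics/{n}0.png",s["color"][:,:,::-1]); pickle.dump(s,open(f"{n}0.pkl","wb"))
    print(n,s["camera_matrix"],s["R"],s["t"])
E
```

```text
{'time': 0.0, 'joint_pos': array([-7.53099945e+01,  7.51579590e+00,  8.53294472e+01,  4.12956853e-04,
        8.72604534e+01, -4.89400748e+00]), 'qd': array([ 0.05738279,  0.01158559,  0.04723374, -0.01488611, -0.01190544,
        0.01500092]), 'joint_efforts': array([-1.71517542e-03, -5.69412911e+01, -5.00544047e+01, -3.08873323e-04,
        1.50652259e-02, -5.15261979e-05]), 'tool_pos': array([ 200.99261575, -564.77165892,  238.23562712]), 'tcp_rot': array([-1.79894724e+02, -9.42819719e-03,  1.95839842e+01]), 'ft_force': array([ 0.42688467, -0.17361693, -0.04249145]), 'wrist_torque': array([-0.01783565,  0.02146784,  0.04756909]), 'finger_gap': 85.36914926475266}
side [[456.7019868    0.         272.28918043]
 [  0.         456.7019868  205.19507665]
 [  0.           0.           1.        ]] [[-0.99151177 -0.12943385 -0.01230002]
 [-0.09586248  0.79168018 -0.60336795]
 [ 0.08783392 -0.59706731 -0.79736806]] [607.28206709 134.03417192 942.93311735]
top [[422.24455735   0.         276.75821443]
 [  0.         422.24455735 211.12696384]
 [  0.           0.           1.        ]] [[-0.00737974 -0.99974533 -0.02132657]
 [-0.98902     0.01044516 -0.14741216]
 [ 0.14759738  0.02000454 -0.9888452 ]] [ -7.1745469  627.60199314 859.41030856]
wrist [[325.1922621    0.         281.13092647]
 [  0.         325.1922621  211.99700552]
 [  0.           0.           1.        ]] [[ 0.33508518 -0.94218704 -0.00122541]
 [-0.90681546 -0.3228579   0.27101384]
 [-0.25574137 -0.0897015  -0.96257467]] [-600.47811699  -34.97173698  379.20523698]
```

View pics/side0.png

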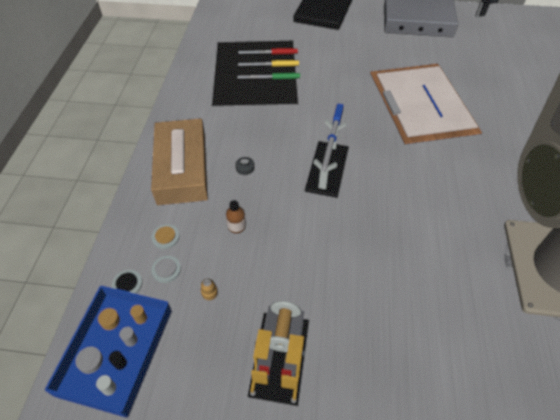

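View pics/top0.png

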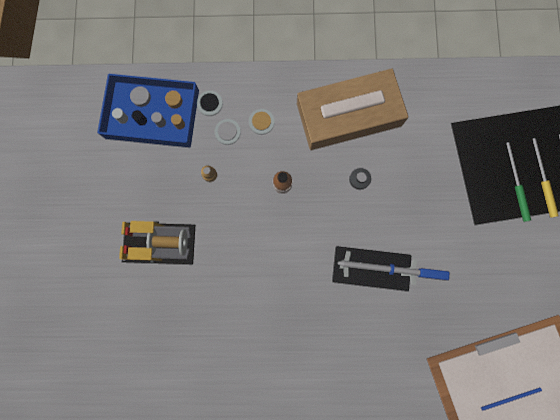

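View pics/wrist0.png

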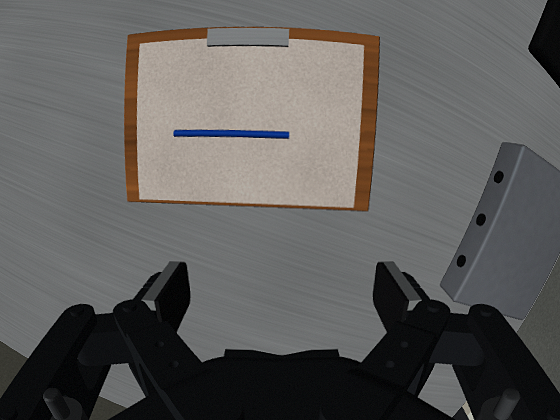

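```bash
cat > h.py <<'E'
import numpy as np,pickle,cv2
def load(n): return pickle.load(open(n+".pkl","rb"))
def ray(s,uv,wrist=False):
    K=s["camera_matrix"];x=(uv[0]-K[0,2])/K[0,0];y=(uv[1]-K[1,2])/K[1,1]
    if wrist:
        th=np.hypot(x,y); d=np.array([np.sin(th)*x/th,np.sin(th)*y/th,np.cos(th)]) if th>1e-9 else np.array([0,0,1.])
    else: d=np.array([x,y,1.])
    return -s["R"].T@s["t"], s["R"].T@d
def atz(s,uv,z,wrist=False):
    o,d=ray(s,uv,wrist); return o+d*(z-o[2])/d[2]
def proj(s,X,wrist=False):
    c=s["R"]@np.array(X,float)+s["t"];K=s["camera_matrix"]
    if wrist:
        rr=np.hypot(c[0],c[1]);th=np.arctan2(rr,c[2]);x,y=c[0]/rr*th,c[1]/rr*th
    else: x,y=c[0]/c[2],c[1]/c[2]
    return np.array([K[0,0]*x+K[0,2],K[1,1]*y+K[1,2]])
def crop(s,x0,y0,w,h,f,name):
    im=s["color"][y0:y0+h,x0:x0+w,::-1]; cv2.imwrite(f"pics/{name}.png",cv2.resize(im,None,fx=f,fy=f,interpolation=cv2.INTER_CUBIC))
E
python3 - <<'E'
from h import *
t=load("top0");s=load("side0")
crop(t,320,230,140,75,5.7,"t_rack");crop(t,110,210,100,65,8,"t_cr")
crop(s,290,90,80,110,5,"s_rack");crop(s,235,290,90,120,5,"s_cr")
E
```

```text
(no output)
```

View pics/t_rack.png

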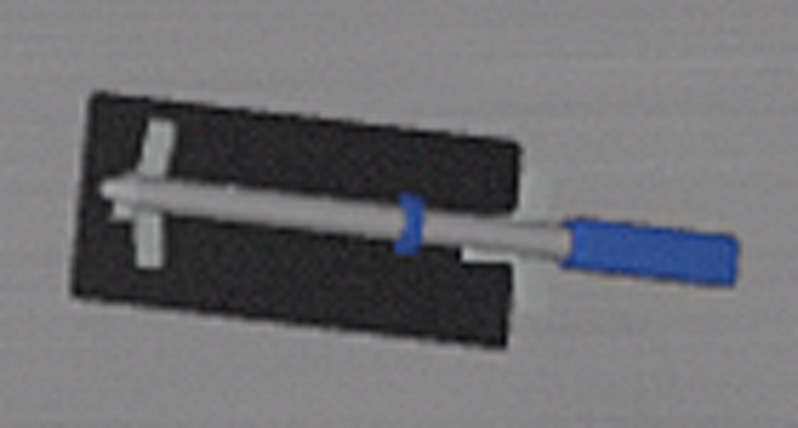

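View pics/t_cr.png

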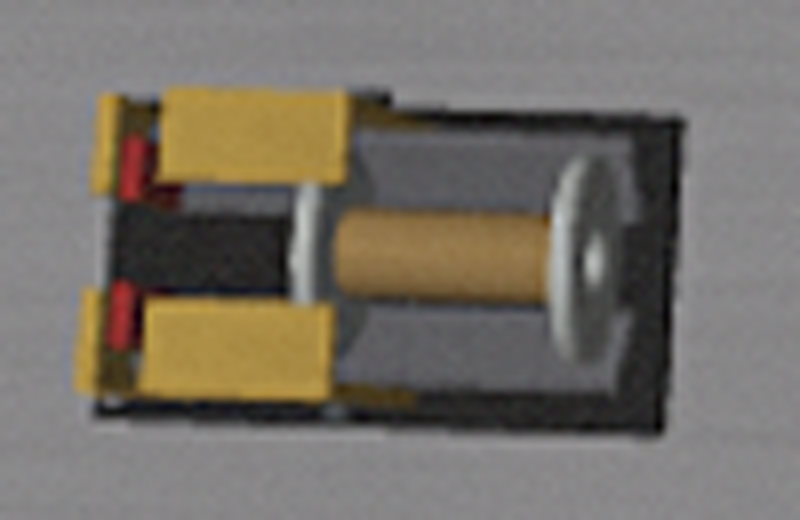

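View pics/s_cr.png

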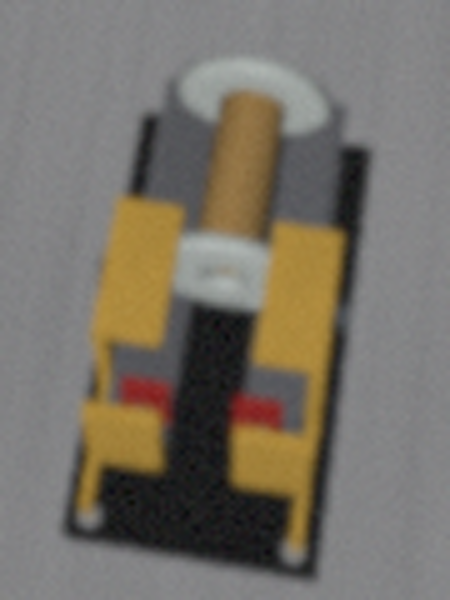

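View pics/s_rack.png

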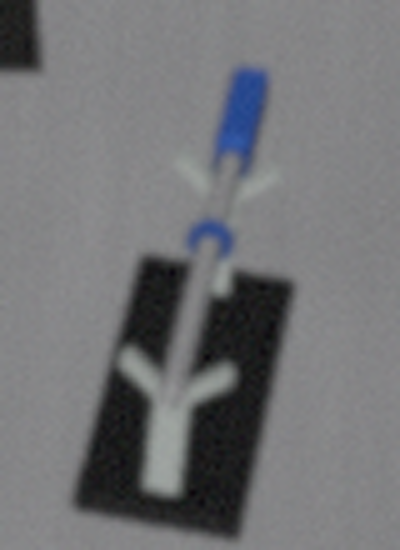

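```bash
cat > fit.py <<'E'
from h import *
from scipy.optimize import least_squares
def o(p,f,off): return (np.array(p)+.5)/f-.5+np.array(off)
def fit(obs,x0):
    # obs: list (snap, wrist, uv, local xyz)
    def W(p,l):
        c,s=np.cos(p[2]),np.sin(p[2]); return [p[0]+c*l[0]-s*l[1],p[1]+s*l[0]+c*l[1],l[2]]
    f=lambda p: np.concatenate([proj(S,W(p,l),w)-uv for S,w,uv,l in obs])
    q=least_squares(f,x0,loss='soft_l1'); return q.x,f(q.x).reshape(-1,2)
E
python3 - <<'E'
from fit import *
t=load("top0");s=load("side0")
T=lambda p:o(p,8,(110,210)); S=lambda p:o(p,5,(235,290))
ct=[(t,0,T(a),b) for a,b in [((685,118),(-44,-45,8)),((660,433),(-44,45,8)),((92,418),(115,45,8))]]
cs=[(s,0,S(a),b) for a,b in [((67,535),(115,-45,8)),((317,577),(115,45,8)),((148,115),(-44,-45,8)),((370,150),(-44,45,8))]]
for ob in (ct,cs,ct+cs):
    p,e=fit(ob,[550,290,1.57]);print(p[:2],np.degrees(p[2]));print(e.round(2).tolist())
T=lambda p:o(p,5.7,(320,230))
rt=[(t,0,T(a),b) for a,b in [((90,92),(83,-40,12)),((520,143),(-83,-40,12)),((507,348),(-83,40,12)),((72,297),(83,40,12))]]
p,e=fit(rt,[550,-200,1.57]);print(p[:2],np.degrees(p[2]));print(e.round(2).tolist())
# rod axis
for c in [(105,188),(737,262)]: print(atz(t,T(c),85))
E
```

```text
[563.47669644 217.06600129] 87.45070340558586
[[-0.19, -0.49], [0.26, 0.65], [-0.06, -0.12]]
[563.86812624 217.82682805] 87.85684544226392
[[-0.83, 0.17], [0.62, 0.77], [-0.73, -0.68], [0.97, -0.59]]
[563.68847744 217.5709052 ] 87.72754391815185
[[-0.51, -0.68], [0.14, 0.46], [-0.21, 0.04], [-0.84, -0.06], [0.58, 0.67], [-0.56, -0.83], [1.12, -0.65]]
[ 505.41041076 -217.38960602] 82.94388827812155
[[-0.13, -0.35], [0.46, -0.6], [0.15, 0.5], [-0.5, 0.39]]
[ 515.90672659 -135.95349587   85.        ]
[ 488.50469666 -355.252563     85.        ]
```

```bash
cat > cmd.py <<'E'
import numpy as np,json,os
from scipy.spatial.transform import Rotation as Ro
F="cmd.json"
def get():
    d=json.load(open(F)); return np.array(d["p"]),Ro.from_quat(d["q"])
def put(p,R): json.dump({"p":list(p),"q":list(R.as_quat())},open(F,"w"))
def init(): put([201.13,-565.289,239.292],Ro.from_euler("xyz",[180,0,19.58],degrees=True))
def to(p,rpy):
    p0,R0=get();R=Ro.from_euler("xyz",rpy,degrees=True)
    return np.r_[(R0.inv().apply(np.array(p)-p0)/1000).round(5),(R0.inv()*R).as_rotvec(degrees=True).round(2)]
def did(row):
    p0,R0=get(); p=p0+R0.apply(np.array(row[:3])*1000);R=R0*Ro.from_rotvec(row[3:],degrees=True); put(p,R)
    print("cmd",p.round(2),R.as_euler("xyz",degrees=True).round(2))
E
python3 - <<'E'
from h import *; import cmd as c, importlib.util
E
mv cmd.py cm.py
python3 - <<'E'
from h import *; import cm
cm.init()
w=load("wrist0"); C=-w["R"].T@w["t"]; p,R=cm.get()
print("cam in tool",R.inv().apply(C-p), "fwd",R.inv().apply(w["R"][2]))
print(cm.to([495,-305,200],[180,0,82.9]).tolist())
E
```

```text
cam in tool [  69.02486331    0.93520091 -134.46334655] fwd [-0.271014   -0.00119028  0.96257467]
[0.36411, -0.14676, 0.03929, 0.0, 0.0, -63.32]
```

move_arm(
  rows=[
    [[0.364, -0.147, 0.039, 0, 0, -63.3], [0.364, -0.147, 0.039, 0, 0, -63.3], [0.364, -0.147, 0.039, 0, 0, -63.3], [0.364, -0.147, 0.039, 0, 0, -63.3], [0.364, -0.147, 0.039, 0, 0, -63.3], [0.364, -0.147, 0.039, 0, 0, -63.3], [0.364, -0.147, 0.039, 0, 0, -63.3], [0.364, -0.147, 0.039, 0, 0, -63.3], [0.364, -0.147, 0.039, 0, 0, -63.3], [0.364, -0.147, 0.039, 0, 0, -63.3], [0.364, -0.147, 0.039, 0, 0, -63.3], [0.364, -0.147, 0.039, 0, 0, -63.3]],
  ],
  grip=0.5,
)

```text
time: 1.35
tool_pos: [494.0, -305.9, 200.4]
tcp_rot: [-180.0, 0.0, 82.8]
ft_force: [-0.1, 0.3, -0.8]
finger_gap: 42.8
```

```bash
cat > snap.py <<'E'
import sys,cv2,pickle
from bench import sensors,viewer
def st():
    q=sensors.sense(); print("t",round(q["time"],2),"tcp",q["tool_pos"].round(2),"rot",q["tcp_rot"].round(2),"F",q["ft_force"].round(2),"T",q["wrist_torque"].round(2),"gap",round(q["finger_gap"],1))
def sn(n,name):
    s=viewer.snapshot(n); pickle.dump(s,open(name+".pkl","wb")); cv2.imwrite(f"pics/{name}.png",s["color"][:,:,::-1]); return s
E
python3 - <<'E'
import cm; from snap import *
cm.did([0.364,-0.147,0.039,0,0,-63.3]); st(); sn("wrist","w1")
E
```

```text
cmd [ 494.82 -304.8   200.29] [180.     0.    82.88]
t 1.35 tcp [ 493.96 -305.9   200.41] rot [-1.800e+02  2.000e-02  8.276e+01] F [-0.13  0.28 -0.79] T [ 0.03 -0.02  0.03] gap 42.8
```

View pics/w1.png

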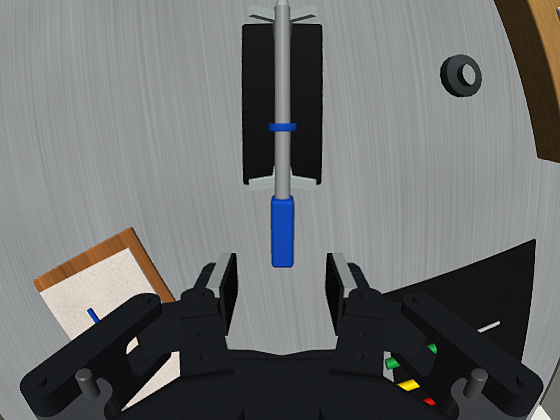

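Run:
```python
from h import *
w=load("w1"); 
crop(w,220,0,130,280,3,"w1c")
p=[proj(w,X,1) for X in ([492.3,-323.1,85],)];print(p)
for n,uv,z in [("tip",(282,2),85),("collar front",(283,124),87),("hand front top",(283,198),98),("hand back top",(283,267),98),("back centre bottom?",(283,267),72)]:
    print(n,atz(w,uv,z,1).round(1))
```

```text
[array([280.74533395, 228.79329675])]
tip [ 516.3 -142.2   85. ]
collar front [ 504.6 -240.1   87. ]
hand front top [ 497.6 -294.7   98. ]
hand back top [ 490.5 -351.3   98. ]
back centre bottom? [ 489.2 -363.6   72. ]
```

View pics/w1c.png

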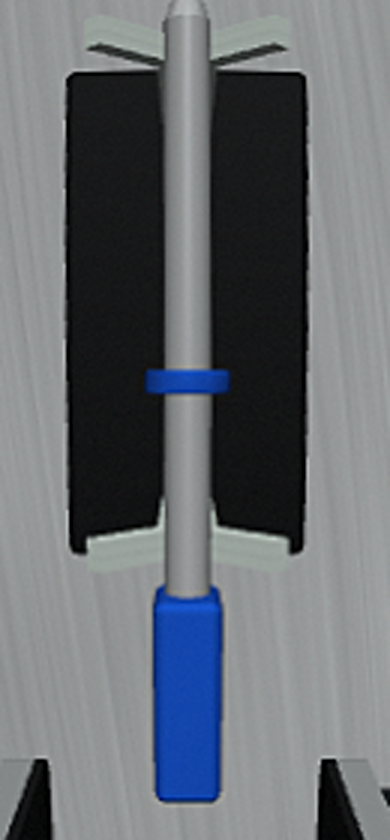

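Run:
```python
import cm
print(cm.to([494.0,-322.5,112],[180,0,82.9]).tolist())
```

```text
[-0.01766, 0.00138, 0.08829, -0.0, 0.0, -0.02]
```

move_arm(
  rows=[
    [[-0.0177, 0.0014, 0.045, 0, 0, 0], [-0.0177, 0.0014, 0.088, 0, 0, 0], [-0.0177, 0.0014, 0.088, 0, 0, 0], [-0.0177, 0.0014, 0.088, 0, 0, 0]],
  ],
)

```text
time: 1.8
tool_pos: [493.0, -322.6, 112.2]
tcp_rot: [-179.9, -0.1, 82.8]
ft_force: [0.2, 0.4, 0.8]
finger_gap: 42.5
```

Run:
```python
import cm; from snap import *; from h import *
cm.did([-0.0177,0.0014,0.088,0,0,0]); st(); s=sn("wrist","w2"); crop(s,180,90,200,220,3,"w2c")
```

```text
cmd [ 494.01 -322.54  112.29] [180.     0.    82.88]
t 1.8 tcp [ 492.96 -322.62  112.24] rot [-1.7989e+02 -7.0000e-02  8.2800e+01] F [0.21 0.43 0.8 ] T [-0.03 -0.05 -0.02] gap 42.5
```

View pics/w2c.png

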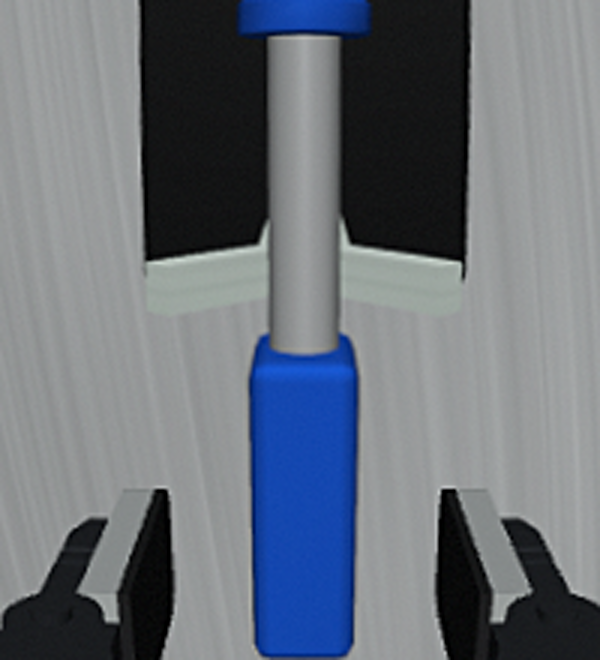

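Run:
```python
from fit import *
import cm
w=load("w2")
for p in [(304,654),(305,370),(304,28)]: print(atz(w,o(p,3,(180,90)),98,1).round(1))
print(cm.to([494.0,-322.5,74],[180,0,82.88]))
```

```text
[ 490.1 -350.4   98. ]
[ 496.9 -297.8   98. ]
[ 503.5 -244.6   98. ]
[ 4.000e-05 -2.000e-05  3.829e-02 -0.000e+00  0.000e+00 -0.000e+00]
```

move_arm(
  rows=[
    [[0, 0, 0.02, 0, 0, 0], [0, 0, 0.038, 0, 0, 0], [0, 0, 0.038, 0, 0, 0]],
  ],
)

```text
time: 2.15
tool_pos: [494.1, -322.6, 75.0]
tcp_rot: [180.0, 0.0, 82.9]
ft_force: [0.1, 0.7, -0.5]
finger_gap: 42.4
```

move_arm(
  rows=[
    [[0, 0, 0, 0, 0, 0], [0, 0, 0, 0, 0, 0], [0, 0, 0, 0, 0, 0], [0, 0, 0, 0, 0, 0], [0, 0, 0, 0, 0, 0], [0, 0, 0, 0, 0, 0], [0, 0, 0, 0, 0, 0]],
  ],
  grip=0.1,
  newtons=30,
)

```text
time: 2.85
tool_pos: [494.0, -323.3, 76.7]
tcp_rot: [180.0, 0.1, 82.9]
ft_force: [-7.4, 1.9, 4.8]
finger_gap: 17.7
```

Run:
```python
import cm; from snap import *; from h import *
cm.did([0,0,0.038,0,0,0]); st(); s=sn("wrist","w3"); crop(s,180,90,200,220,3,"w3c")
```

```text
cmd [ 494.01 -322.54   74.29] [180.     0.    82.88]
t 2.85 tcp [ 494.02 -323.27   76.72] rot [1.7998e+02 8.0000e-02 8.2900e+01] F [-7.43  1.92  4.76] T [0.35 1.04 0.22] gap 17.7
```

View pics/w3c.png

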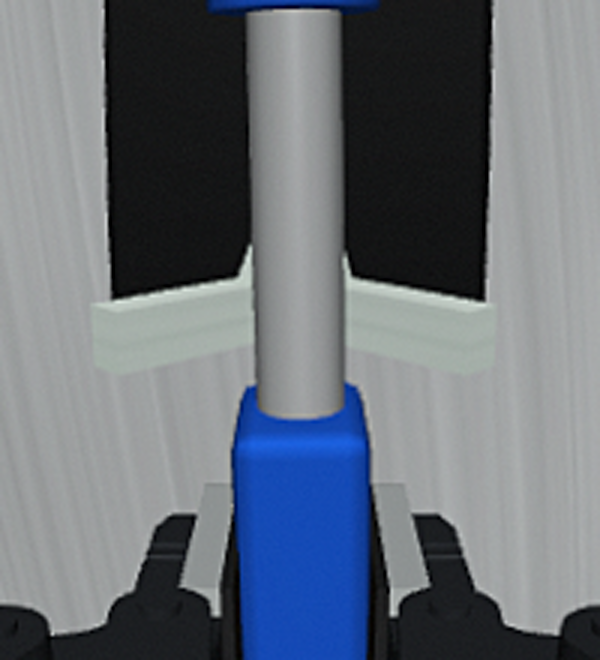

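move_arm(
  rows=[
    [[0, -0.001, -0.001, 0, 0, 0], [0, -0.001, -0.0015, 0, 0, 0], [0, -0.001, -0.0015, 0, 0, 0]],
  ],
)

```text
time: 3.2
tool_pos: [493.8, -323.0, 77.1]
tcp_rot: [179.9, 0.1, 82.9]
ft_force: [-1.2, -0.4, 3.2]
finger_gap: 17.7
```

Run:
```python
import cm; from snap import *; from h import *
cm.did([0,-0.001,-0.0015,0,0,0]); st()
```

```text
cmd [ 493.02 -322.42   75.79] [180.     0.    82.88]
t 3.2 tcp [ 493.77 -323.01   77.13] rot [1.7989e+02 7.0000e-02 8.2880e+01] F [-1.25 -0.37  3.2 ] T [-0.02  0.13  0.02] gap 17.7
```

move_arm(
  rows=[
    [[0, 0, -0.001, 0, 0, 0], [0, 0, -0.001, 0, 0, 0], [0, 0, -0.001, 0, 0, 0], [0, 0, -0.001, 0, 0, 0]],
  ],
  grip=0.0,
  newtons=90,
)

```text
time: 3.6
tool_pos: [493.1, -322.4, 76.8]
tcp_rot: [180.0, -0.0, 82.9]
ft_force: [1.0, -0.3, -0.3]
finger_gap: 16.3
```

Run:
```python
import cm; from snap import *; from h import *
cm.did([0,0,-0.001,0,0,0]); st()
```

```text
cmd [ 493.02 -322.42   76.79] [180.     0.    82.88]
t 3.6 tcp [ 493.12 -322.37   76.81] rot [179.99  -0.    82.89] F [ 1.02 -0.35 -0.25] T [-0.03 -0.07 -0.  ] gap 16.3
```

move_arm(
  rows=[
    [[0, 0, -0.005, 0, 0, 0], [0, 0, -0.02, 0, 0, 0], [0, 0, -0.05, 0, 0, 0], [0, 0, -0.06, 0, 0, 0], [0, 0, -0.06, 0, 0, 0]],
  ],
)

```text
time: 4.1
tool_pos: [494.6, -323.6, 140.1]
tcp_rot: [179.7, 0.2, 82.9]
ft_force: [-0.0, 0.4, -1.5]
finger_gap: 16.7
```

Run:
```python
import cm; from snap import *; from h import *
cm.did([0,0,-0.06,0,0,0]); st()
print(cm.to([553,-65,137],[180,0,87.7]).tolist())
```

```text
cmd [ 493.02 -322.42  136.79] [180.     0.    82.88]
t 4.1 tcp [ 494.64 -323.64  140.06] rot [1.7972e+02 1.6000e-01 8.2890e+01] F [-0.01  0.38 -1.49] T [-0.1   0.01 -0.05] gap 16.7
[0.26287, 0.02761, -0.00021, -0.0, 0.0, -4.82]
```

move_arm(
  rows=[
    [[0.04, 0.0, 0, 0, 0, -1], [0.09, 0.009, 0, 0, 0, -2], [0.14, 0.018, 0, 0, 0, -3], [0.19, 0.023, 0, 0, 0, -4], [0.23, 0.026, 0, 0, 0, -4.8], [0.255, 0.0276, 0, 0, 0, -4.8], [0.263, 0.0276, 0, 0, 0, -4.8], [0.263, 0.0276, 0, 0, 0, -4.8], [0.263, 0.0276, 0, 0, 0, -4.8]],
  ],
)

```text
time: 5.0
tool_pos: [552.6, -65.7, 136.2]
tcp_rot: [-180.0, 0.0, 87.7]
ft_force: [-0.5, 0.4, -1.4]
finger_gap: 16.6
```

Run:
```python
import cm; from snap import *; from h import *
cm.did([0.263,0.0276,0,0,0,-4.8]); st(); s=sn("wrist","w4"); sn("side","s4");sn("top","t4")
```

```text
cmd [553.01 -64.87 136.79] [180.     0.    87.68]
t 5.0 tcp [552.56 -65.7  136.21] rot [-1.7995e+02  2.0000e-02  8.7670e+01] F [-0.52  0.42 -1.39] T [-0.08 -0.03 -0.06] gap 16.6
```

View pics/w4.png

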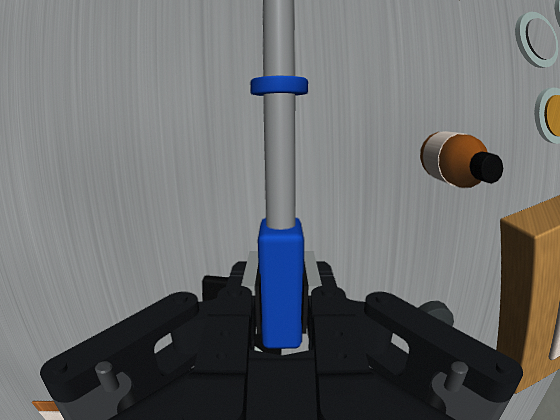

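View pics/s4.png

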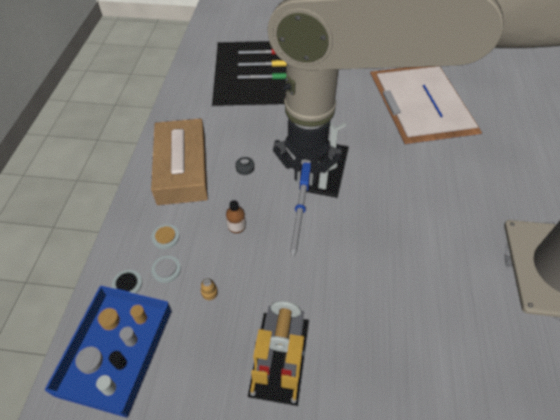

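View pics/t4.png

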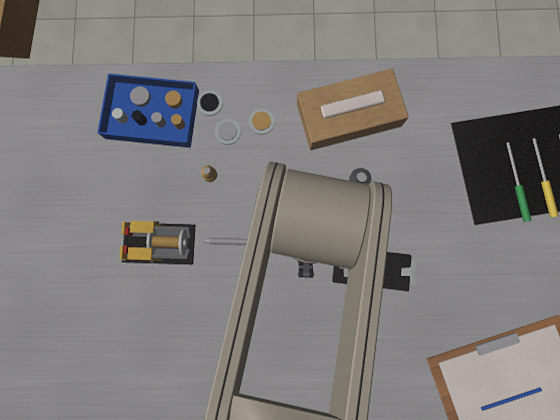

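Run:
```python
from fit import *
s=load("s4");t=load("t4");w=load("w4")
crop(s,270,140,80,130,5,"s4c");crop(t,190,215,70,50,10,"t4c")
for n,x in [("o",0),("col",83),("tip",191)]:
    a=np.radians(87.68);X=[553+x*np.cos(a),-65.3+x*np.sin(a),145]
    print(n,proj(s,X).round(1),((proj(s,X)-[270,140]+.5)*5-.5).round(0),((proj(t,X)-[190,215]+.5)*10-.5).round(0),proj(w,X,1).round(1))
```

```text
o [305.1 176.2] [177. 183.] [1142.  277.] [280.7 281.6]
col [299.5 209. ] [150. 347.] [703. 263.] [280.5  82.6]
tip [291.2 257.7] [108. 591.] [135. 245.] [ 280.5 -129.2]
```

View pics/s4c.png

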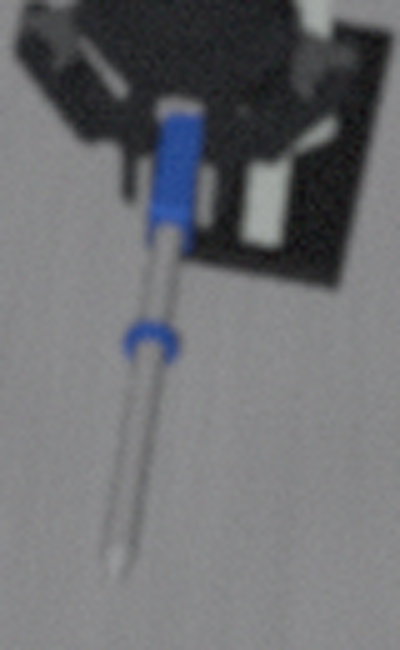

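View pics/t4c.png

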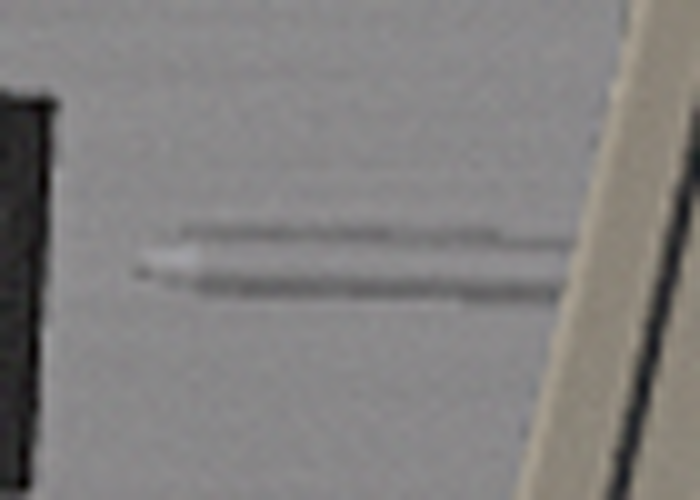

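Run:
```python
from h import *
a=load("w3")["color"][0:350,200:360,::-1];b=load("w4")["color"][0:350,200:360,::-1]
cv2.imwrite("pics/cmp.png",cv2.resize(np.hstack([a,b]),None,fx=1.7*1.4,fy=1.7,interpolation=cv2.INTER_CUBIC))
# shaft width per row
for n in("w3","w4"):
    im=load(n)["color"].astype(int)
    for r0 in (5,30,55,130,180,205):
        row=im[r0-2:r0+3].mean(0)
        print(n,r0,[int(v) for v in row[255:306].mean(1)])
    bl=(im[:,:,2]-im[:,:,0])>50
    ys,xs=np.where(bl[:, 240:330]); 
    rows=np.where(bl[:,281])[0]; print(rows)
    for y in (85,90,240,260,300,340): 
        c=np.where(bl[y,240:330])[0]; print(y,c.min()+240 if len(c) else None,c.max()+240 if len(c) else None)
```

```text
w3 5 [27, 28, 27, 27, 24, 35, 93, 105, 114, 124, 131, 135, 139, 141, 145, 148, 150, 155, 161, 170, 178, 181, 175, 168, 161, 157, 153, 151, 148, 145, 141, 135, 130, 121, 112, 101, 84, 16, 26, 28, 28, 29, 28, 29, 28, 28, 28, 29, 28, 28, 29]
w3 30 [26, 26, 26, 26, 24, 19, 84, 101, 112, 121, 129, 134, 138, 140, 144, 147, 150, 153, 159, 166, 172, 179, 175, 170, 163, 157, 154, 152, 149, 146, 144, 138, 134, 127, 117, 108, 96, 47, 21, 26, 27, 27, 27, 27, 27, 27, 26, 27, 27, 27, 27]
w3 55 [24, 25, 25, 24, 24, 15, 64, 95, 108, 118, 128, 132, 137, 140, 143, 146, 149, 152, 156, 161, 167, 173, 175, 171, 165, 160, 155, 153, 150, 148, 145, 141, 137, 131, 121, 112, 102, 78, 28, 23, 25, 25, 26, 25, 26, 25, 25, 26, 26, 26, 26]
w3 130 [22, 21, 21, 22, 21, 21, 18, 16, 89, 103, 113, 123, 130, 136, 139, 140, 145, 149, 150, 154, 157, 160, 163, 166, 165, 162, 159, 155, 153, 151, 150, 147, 142, 138, 132, 124, 115, 103, 84, 39, 16, 21, 20, 21, 21, 21, 21, 21, 21, 21, 21]
w3 180 [18, 22, 22, 25, 68, 154, 195, 196, 182, 105, 88, 109, 120, 129, 134, 139, 142, 144, 148, 150, 154, 156, 158, 160, 163, 162, 160, 158
[... 2440 characters left out ...]
1, 128, 122, 116, 107, 97, 78, 109, 157, 147, 146, 146, 145, 141, 142, 145, 143, 144]
[ 76  77  78  79  80  81  82  83  84  85  86  87  88  89  90  91 230 231
 232 233 234 235 236 237 238 239 240 241 242 243 244 245 246 247 248 249
 250 251 252 253 254 255 256 257 258 259 260 261 262 263 264 265 266 267
 268 269 270 271 272 273 274 275 276 277 278 279 280 281 282 283 284 285
 286 287 288 289 290 291 292 293 294 295 296 297 298 299 300 301 302 303
 304 305 306 307 308 309 310 311 312 313 314 315 316 317 318 319 320 321
 322 323 324 325 326 327 328 329 330 331 332 333 334 335 336 337 338 339
 340 341 342 343 344 345 346 347]
85 251 307
90 251 306
240 258 303
260 259 303
300 261 301
340 263 301
```

View pics/cmp.png

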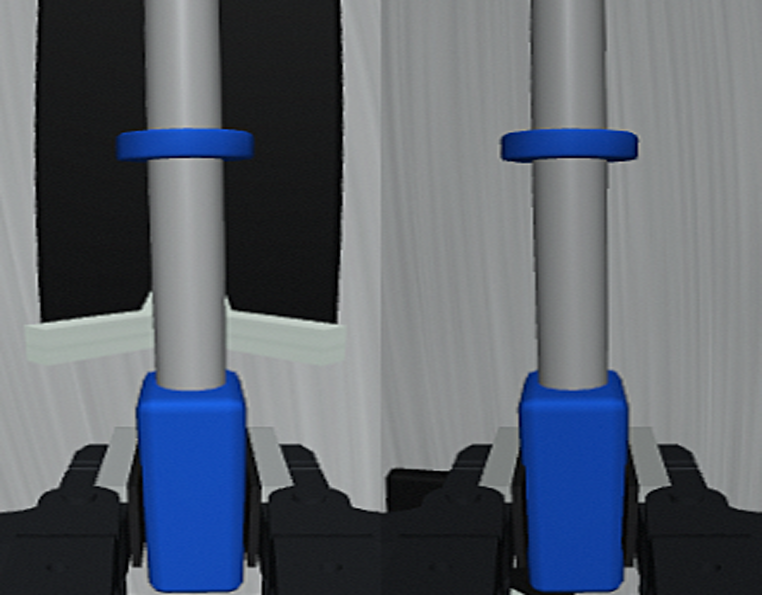

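move_arm(
  rows=[
    [[0.04, 0.0, 0, 0, 0, 0], [0.085, 0, 0, 0, 0, 0], [0.125, 0, 0, 0, 0, 0], [0.15, 0, 0, 0, 0, 0], [0.15, 0, 0, 0, 0, 0], [0.15, 0, 0, 0, 0, 0], [0.15, 0, 0, 0, 0, 0]],
  ],
)

```text
time: 5.85
tool_pos: [559.1, 83.6, 136.7]
tcp_rot: [-180.0, 0.0, 87.6]
ft_force: [0.2, 0.0, -0.4]
finger_gap: 16.8
```

Run:
```python
import cm; from snap import *; from h import *
cm.did([0.15,0,0,0,0,0]); st(); s=sn("wrist","w5"); crop(s,180,0,200,160,4,"w5c")
```

```text
cmd [559.08  85.01 136.79] [180.     0.    87.68]
t 5.85 tcp [559.14  83.6  136.74] rot [-1.80e+02  3.00e-02  8.76e+01] F [ 0.24  0.01 -0.42] T [-0.08 -0.    0.  ] gap 16.8
```

View pics/w5c.png

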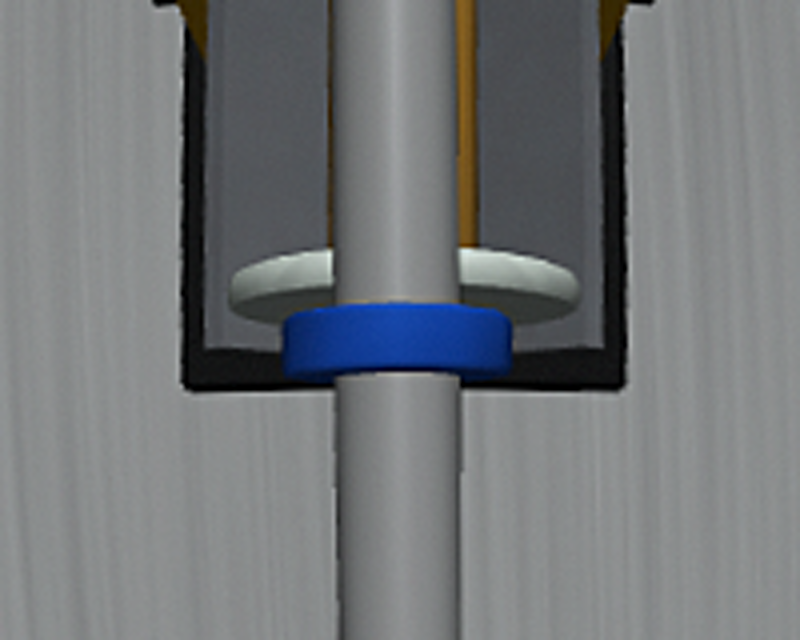

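Run:
```python
from fit import *
w=load("w5"); O=lambda p:o(p,4,(180,0))
P=lambda p,z:atz(w,O(p),z,1)
for n,p,z in [("baseL",(183,388),8),("baseR",(625,388),8),("baseL2",(186,60),8),("baseR2",(621,60),8),("flL",(229,288),60),("flR",(580,288),60),("barL",(330,240),60),("barR",(478,240),60)]:
    print(n,P(p,z).round(1))
for y,a,b in [(5,334,458),(150,335,458.5),(290,336,459),(450,338,461),(620,340,462)]:
    print("rod",((P((a,y),145)+P((b,y),145))/2).round(2))
print("collar",((P((282,340),145)+P((513,340),145))/2).round(2), P((282,340),145),P((513,340),145))
# flange front face bottom visible
import cm
p,R=cm.get()
X=lambda x,y,z:[563.69+x*np.cos(np.radians(87.73))-y*np.sin(np.radians(87.73)),217.57+x*np.sin(np.radians(87.73))+y*np.cos(np.radians(87.73)),z]
for n,l in [("bL",(-44,45,8)),("bR",(-44,-45,8)),("flL",(-36,28,60)),("flR",(-36,-28,60))]: print(n,((proj(w,X(*l),1)-[180,0]+.5)*4-.5).round(0))
```

```text
baseL [518.8 175.    8. ]
baseR [607.7 171.3   8. ]
baseL2 [521.8 245.6   8. ]
baseR2 [610.3 241.8   8. ]
flL [535.6 186.4  60. ]
flR [592.1 184.   60. ]
barL [552.3 193.4  60. ]
barR [576.  192.4  60. ]
rod [563.74 201.24 145.  ]
rod [563.17 185.52 145.  ]
rod [562.64 171.21 145.  ]
rod [562.17 155.41 145.  ]
rod [561.61 138.76 145.  ]
collar [562.44 166.33 145.  ] [551.34343351 166.81004355 145.        ] [573.52694923 165.84326193 145.        ]
bL [174. 387.]
bR [621. 385.]
flL [222. 311.]
flR [570. 309.]
```

Run:
```python
import cm
print(cm.to([554.37,-30,136.79],[180,0,87.28]).tolist())
```

```text
[-0.11511, -5e-05, 0.0, -0.0, 0.0, 0.4]
```

move_arm(
  rows=[
    [[-0.04, 0, 0, 0, 0, 0.2], [-0.085, 0, 0, 0, 0, 0.4], [-0.115, 0, 0, 0, 0, 0.4], [-0.115, 0, 0.03, 0, 0, 0.4], [-0.115, 0, 0.065, 0, 0, 0.4], [-0.115, 0, 0.085, 0, 0, 0.4], [-0.115, 0, 0.085, 0, 0, 0.4], [-0.115, 0, 0.085, 0, 0, 0.4]],
  ],
)

```text
time: 6.7
tool_pos: [554.3, -30.7, 52.1]
tcp_rot: [-180.0, 0.0, 87.2]
ft_force: [1.6, -0.3, -1.2]
finger_gap: 16.4
```

Run:
```python
import cm; from snap import *; from h import *
cm.did([-0.115,0,0.085,0,0,0.4]); st(); s=sn("side","s6"); crop(s,225,190,100,130,4.5,"s6c"); t=sn("top","t6"); crop(t,110,210,110,65,7,"t6c")
a=np.radians(87.65)
for x in (120,150,179,191):
    X=[554.5+x*np.cos(a),-30+x*np.sin(a),60]
    print(x,((proj(s,X)-[225,190]+.5)*4.5-.5).round(0),((proj(t,X)-[110,210]+.5)*7-.5).round(0))
```

```text
cmd [554.42 -29.9   51.79] [180.     0.    87.28]
t 6.7 tcp [554.27 -30.74  52.11] rot [-179.97    0.     87.21] F [ 1.58 -0.33 -1.16] T [-0.05 -0.01 -0.02] gap 16.4
120 [307. 336.] [828. 233.]
150 [297. 397.] [728. 230.]
179 [287. 459.] [632. 227.]
191 [283. 485.] [592. 225.]
```

View pics/s6c.png

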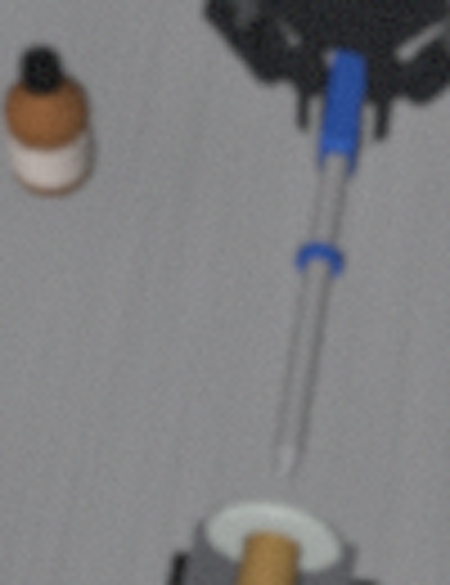

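View pics/t6c.png

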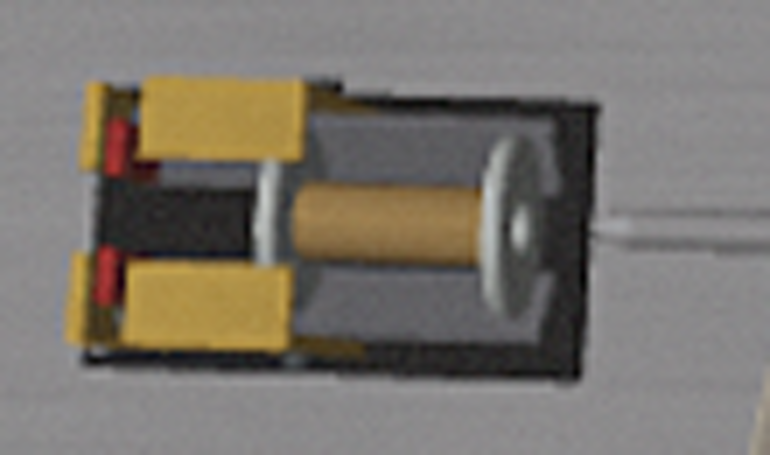

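Run:
```python
from fit import *
s=load("s6")
Q=lambda X:((proj(s,X)-[225,190]+.5)*4.5-.5).round(1)
a=np.radians(87.65);th=np.linspace(0,2*np.pi,60)
for x in(-36,-30):
    pts=np.array([Q([565.2+x*np.cos(a)-28*np.cos(t)*np.sin(a),217.6+x*np.sin(a)+28*np.cos(t)*np.cos(a),60+28*np.sin(t)]) for t in th])
    print("flange",x,pts.min(0),pts.max(0),pts[pts[:,1].argmin()])
for z in (54,60,66,):
    for x in (28,83,179,191): print(z,x,Q([554.5+x*np.cos(a),-30+x*np.sin(a),z]))
crop(s,265,270,60,60,12,"s6d"); crop(s,280,225,40,75,8,"s6e")
for n,off,f in (("d",(265,270),12),("e",(280,225),8)):
  for x in (-36,-30):
    pts=np.array([(proj(s,[565.2+x*np.cos(a)-28*np.cos(t)*np.sin(a),217.6+x*np.sin(a)+28*np.cos(t)*np.cos(a),60+28*np.sin(t)])-off+.5)*f-.5 for t in th]); print(n,x,"top",pts[pts[:,1].argmin()],"L/R",pts[:,0].min(),pts[:,0].max())
  print("tip",(proj(s,[554.5+191*np.cos(a),-30+191*np.sin(a),60])-off+.5)*f-.5)
```

```text
flange -36 [206.  499.4] [342.1 561.5] [250.8 499.4]
flange -30 [203.5 513.2] [340.1 574.9] [248.4 513.2]
54 28 [335.6 170.9]
54 83 [319.  271.5]
54 179 [286.9 465.3]
54 191 [282.6 491.4]
60 28 [336.1 163.6]
60 83 [319.3 264.4]
60 179 [287.1 458.8]
60 191 [282.8 485. ]
66 28 [336.5 156.1]
66 83 [319.7 257.2]
66 179 [287.3 452.3]
66 191 [283.  478.5]
d -36 top [189.74035653 372.46998228] L/R 70.25690537736955 433.015960586534
d -30 top [183.28615202 409.32850295] L/R 63.462593140234276 427.73590661743765
tip [274.91328762 334.05869271]
e -36 top [  6.32690435 608.14665485] L/R -73.3287297484203 168.51064039102266
e -30 top [  2.02410134 632.71900196] L/R -77.85827123984382 164.9906044116251
tip [ 63.10885841 582.53912847]
```

View pics/s6d.png

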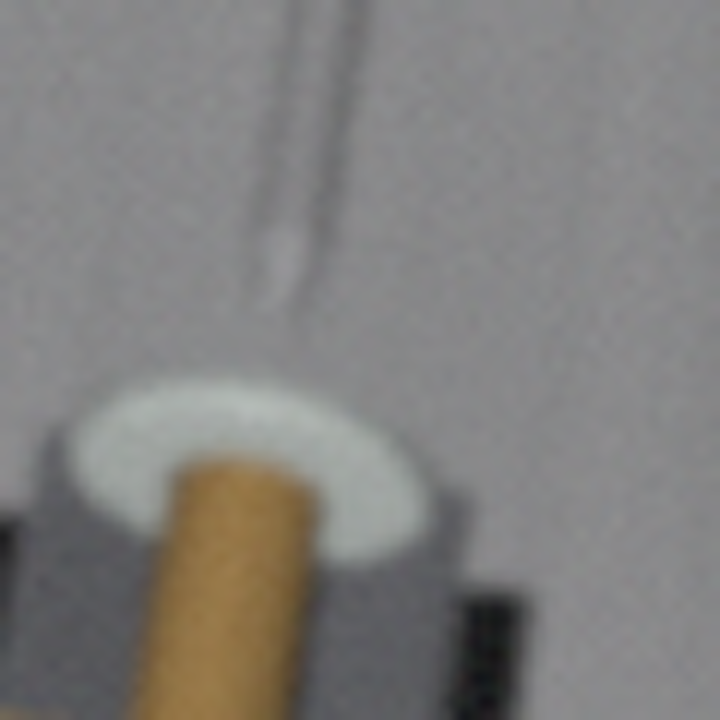

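View pics/s6e.png

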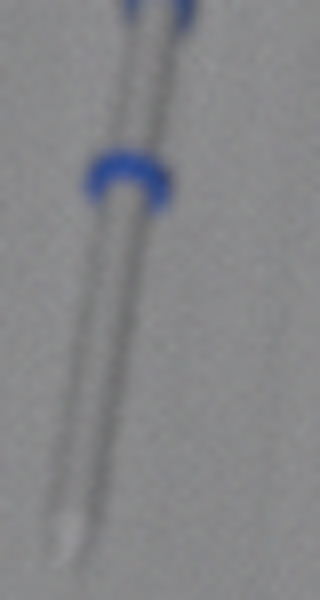

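```bash
cat > ov.py <<'E'
from fit import *
def rodpts(o0,yaw,pitch,roll=0):
    # returns function local->world
    R=cv2.Rodrigues(np.array([0,0,np.radians(yaw)]))[0]@cv2.Rodrigues(np.array([0,-np.radians(pitch),0]))[0]
    return lambda l:np.array(o0)+R@np.array(l,float)
def overlay(s,M,x0,y0,w,h,f,name):
    im=cv2.resize(s["color"][y0:y0+h,x0:x0+w,::-1],None,fx=f,fy=f,interpolation=cv2.INTER_CUBIC).copy()
    P=lambda l:tuple(int(v) for v in ((proj(s,M(l))-[x0,y0]+.5)*f-.5).round())
    L=lambda a,b:cv2.line(im,P(a),P(b),(0,255,255),1)
    for sx in(-28,28):
        L((sx,-9,-13),(sx,9,-13));L((sx,-9,13),(sx,9,13));
        for sy in(-9,9):L((sx,sy,-13),(sx,sy,13))
    for sy in(-9,9):
        for sz in (-13,13): L((-28,sy,sz),(28,sy,sz))
    for x,r in((80,11),(86,11),(179,6),(191,2)):
        pl=[P((x,r*np.cos(t),r*np.sin(t))) for t in np.linspace(0,2*np.pi,40)]
        cv2.polylines(im,[np.array(pl)],True,(0,0,255),1)
    cv2.imwrite(f"pics/{name}.png",im)
E
python3 - <<'E'
from ov import *
s=load("s6")
overlay(s,rodpts([554.5,-30,60],87.65,0),275,195,50,105,5.7,"ov1")
overlay(s,rodpts([554.0,-30.5,62],87.65,0.8),275,195,50,105,5.7,"ov2")
a=cv2.imread("pics/ov1.png");b=cv2.imread("pics/ov2.png");cv2.imwrite("pics/ov12.png",np.hstack([a,b]))
E
```

```text
(no output)
```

View pics/ov12.png

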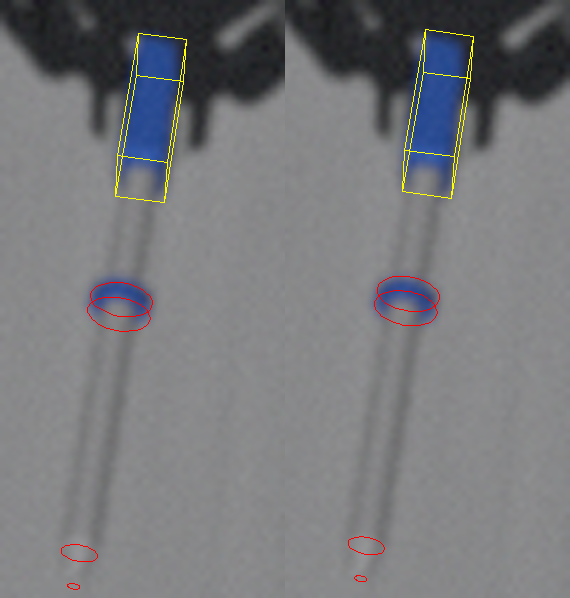

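Run:
```python
from ov import *
s=load("side0")
overlay(s,rodpts([493.3,-323,85],82.95,0),300,95,50,105,5.7,"ov0")
crop(s,300,95,50,105,5.7,"ov0r")
a=cv2.imread("pics/ov0.png");b=cv2.imread("pics/ov0r.png");
s=load("s6");crop(s,275,195,50,105,5.7,"c6")
cv2.imwrite("pics/ov00.png",np.hstack([a,b,cv2.imread("pics/c6.png")]))
```

```text
(no output)
```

View pics/ov00.png

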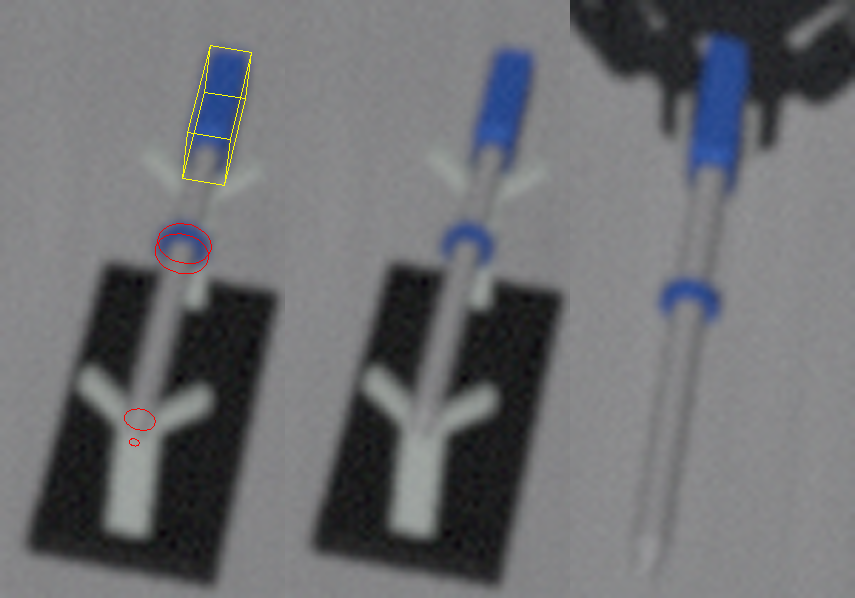

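move_arm(
  rows=[
    [[0.01, -0.0001, 0, 0, 0, 0], [0.018, -0.0001, 0, 0, 0, 0], [0.022, -0.00015, 0, 0, 0, 0], [0.026, -0.0002, 0, 0, 0, 0], [0.03, -0.0002, 0, 0, 0, 0], [0.03, -0.0002, 0, 0, 0, 0]],
  ],
)

```text
time: 7.4
tool_pos: [555.6, 0.7, 51.8]
tcp_rot: [-180.0, -0.0, 87.3]
ft_force: [-0.3, -0.2, -1.0]
finger_gap: 16.8
```

Run:
```python
import cm; from snap import *; from h import *
cm.did([0.03,-0.0002,0,0,0,0]); st(); s=sn("side","s7"); crop(s,225,200,100,130,4.5,"s7c"); t=sn("top","t7"); crop(t,110,210,110,65,7,"t7c")
```

```text
cmd [5.5565e+02 8.0000e-02 5.1790e+01] [180.     0.    87.28]
t 7.4 tcp [555.58   0.73  51.77] rot [-180.     -0.     87.32] F [-0.33 -0.17 -1.04] T [-0.04  0.06  0.02] gap 16.8
```

View pics/s7c.png

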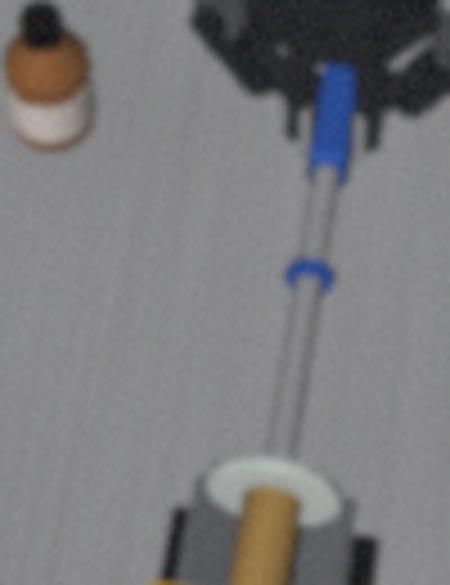

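View pics/t7c.png

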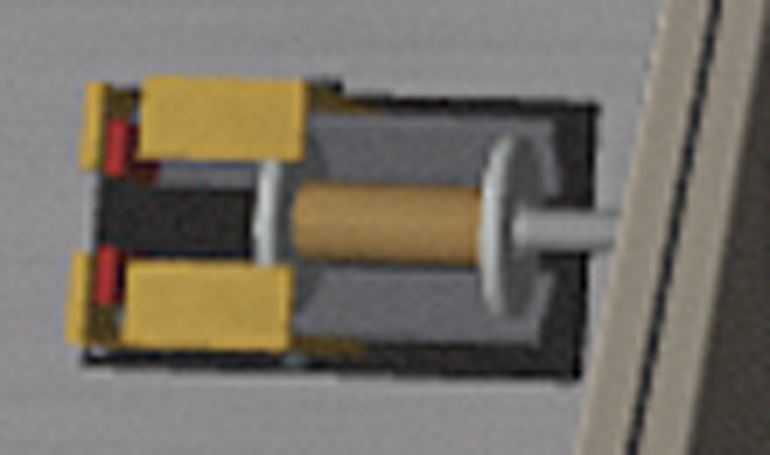

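move_arm(
  rows=[
    [[0.004, 0, 0, 0, 0, 0], [0.008, 0, 0, 0, 0, 0], [0.012, -0.0001, 0, 0, 0, 0], [0.016, -0.0001, 0, 0, 0, 0], [0.02, -0.0001, 0, 0, 0, 0], [0.024, -0.00015, 0, 0, 0, 0], [0.028, -0.0002, 0, 0, 0, 0], [0.032, -0.0002, 0, 0, 0, 0], [0.032, -0.0002, 0, 0, 0, 0]],
  ],
)

```text
time: 8.4
tool_pos: [556.9, 32.7, 51.8]
tcp_rot: [-180.0, -0.0, 87.3]
ft_force: [0.0, 0.4, -1.0]
finger_gap: 16.7
```

move_arm(
  rows=[
    [[0.004, 0, 0, 0, 0, 0], [0.008, 0, 0, 0, 0, 0], [0.012, -0.0001, 0, 0, 0, 0], [0.016, -0.0001, 0, 0, 0, 0], [0.02, -0.0001, 0, 0, 0, 0], [0.024, -0.00015, 0, 0, 0, 0], [0.028, -0.0002, 0, 0, 0, 0], [0.033, -0.0002, 0, 0, 0, 0], [0.033, -0.0002, 0, 0, 0, 0]],
  ],
)

```text
time: 9.3
tool_pos: [558.3, 65.7, 51.8]
tcp_rot: [180.0, -0.0, 87.3]
ft_force: [0.3, 0.3, -0.5]
finger_gap: 16.7
```

Run:
```python
import cm; from snap import *; from h import *
cm.did([0.032,-0.0002,0,0,0,0]);cm.did([0.033,-0.0002,0,0,0,0]); st(); s=sn("wrist","w8"); crop(s,190,0,180,130,4.4,"w8c"); s=sn("side","s8"); crop(s,225,240,100,150,4,"s8c")
```

```text
cmd [556.97  32.05  51.79] [180.     0.    87.28]
cmd [558.33  65.03  51.79] [180.     0.    87.28]
t 9.3 tcp [558.3   65.75  51.81] rot [ 1.800e+02 -1.000e-02  8.732e+01] F [ 0.26  0.32 -0.45] T [-0.1   0.05  0.02] gap 16.7
```

View pics/w8c.png

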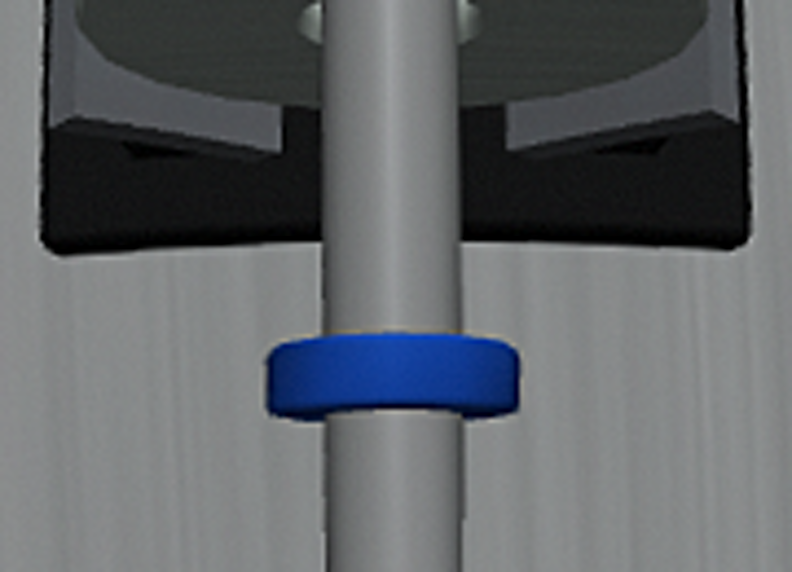

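View pics/s8c.png

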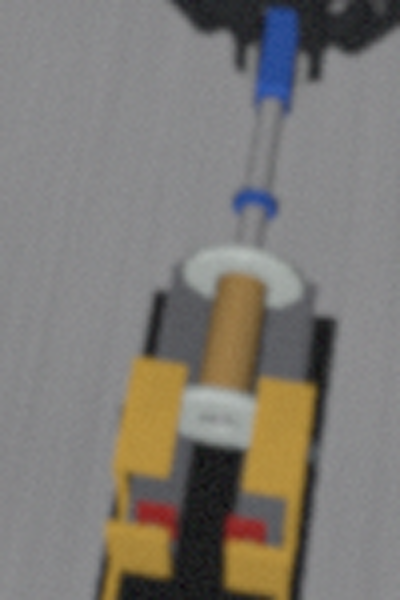

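Run:
```python
from fit import *
t=load("top0");T=lambda p:o(p,8,(110,210))
a=np.radians(87.65);d=np.array([np.cos(a),np.sin(a)]);c=np.array([563.7,217.4])
L=lambda p,z:(atz(t,T(p),z)[:2]-c)@d
for p in [(352,138),(160,135),(335,352),(140,345)]: print(L(p,89).round(1))
print("red",[L(p,68).round(1) for p in [(150,165),(135,315)]])
print("front flange",L((555,260),60),"rear flange rear top",L((292,255),80))
```

```text
22.3
71.8
22.4
72.3
red [np.float64(81.7), np.float64(82.2)]
front flange -24.53986409724796 rear flange rear top 38.34341981718458
```

move_arm(
  rows=[
    [[0.004, 0, 0, 0, 0, 0], [0.008, 0, 0, 0, 0, 0], [0.012, -0.0001, 0, 0, 0, 0], [0.016, -0.0001, 0, 0, 0, 0], [0.02, -0.0001, 0, 0, 0, 0], [0.023, -0.00015, 0, 0, 0, 0], [0.025, -0.0002, 0, 0, 0, 0], [0.027, -0.0002, 0, 0, 0, 0], [0.027, -0.0002, 0, 0, 0, 0]],
  ],
)

```text
time: 10.3
tool_pos: [559.4, 92.2, 51.8]
tcp_rot: [-180.0, -0.0, 87.3]
ft_force: [0.2, -0.0, -1.0]
finger_gap: 16.4
```

Run:
```python
import cm; from snap import *; from h import *
cm.did([0.027,-0.0002,0,0,0,0]); st(); s=sn("wrist","w9"); crop(s,190,0,180,130,4.4,"w9c"); s=sn("side","s9"); crop(s,225,240,100,150,4,"s9c")
```

```text
cmd [559.41  92.01  51.79] [180.     0.    87.28]
t 10.3 tcp [559.35  92.24  51.77] rot [-180.     -0.     87.29] F [ 0.2  -0.03 -1.04] T [-0.09 -0.01  0.02] gap 16.4
```

View pics/w9c.png

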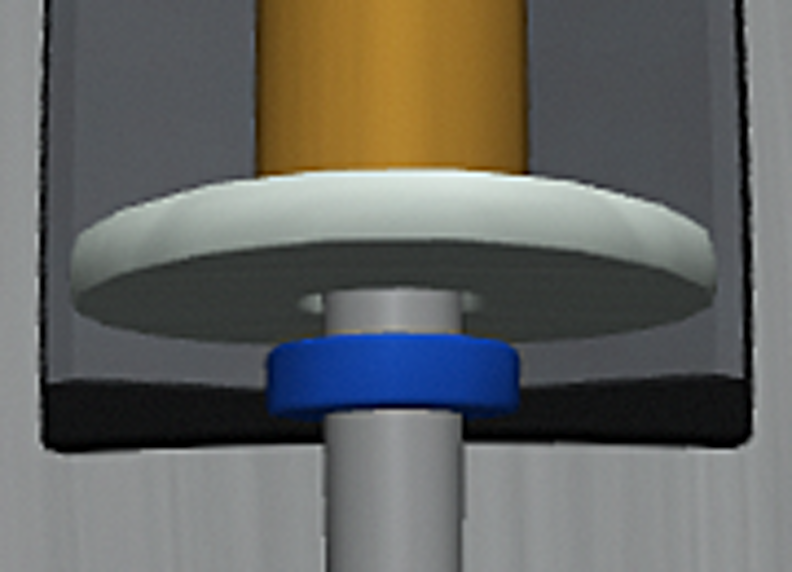

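View pics/s9c.png

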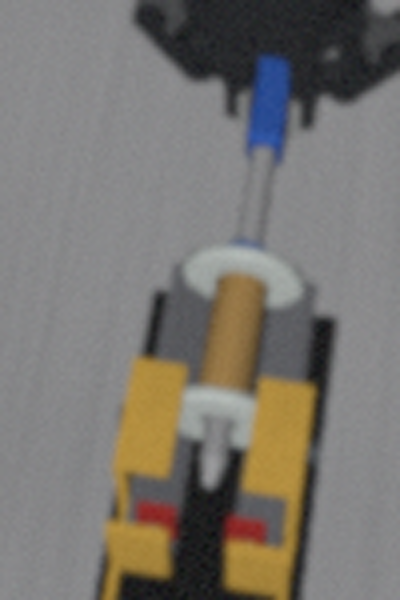

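move_arm(
  rows=[
    [[0.001, 0, 0, 0, 0, 0], [0.002, 0, 0, 0, 0, 0], [0.003, 0, 0, 0, 0, 0], [0.004, 0, 0, 0, 0, 0], [0.005, 0, 0, 0, 0, 0], [0.006, 0, 0, 0, 0, 0], [0.007, 0, 0, 0, 0, 0], [0.008, -0.0001, 0, 0, 0, 0], [0.009, -0.0001, 0, 0, 0, 0], [0.01, -0.0001, 0, 0, 0, 0], [0.011, -0.0001, 0, 0, 0, 0], [0.012, -0.0001, 0, 0, 0, 0]],
  ],
)

```text
time: 11.6
tool_pos: [559.8, 104.1, 51.8]
tcp_rot: [-180.0, 0.0, 87.3]
ft_force: [-0.3, -0.9, -1.0]
finger_gap: 16.8
```

Run:
```python
import cm; from snap import *; from h import *
cm.did([0.012,-0.0001,0,0,0,0]); st(); s=sn("wrist","w10"); crop(s,190,0,180,130,4.4,"w10c")
```

```text
cmd [559.88 104.    51.79] [180.     0.    87.28]
t 11.6 tcp [559.84 104.1   51.8 ] rot [-180.      0.     87.29] F [-0.31 -0.9  -0.97] T [-0.24  0.01 -0.02] gap 16.8
```

View pics/w10c.png

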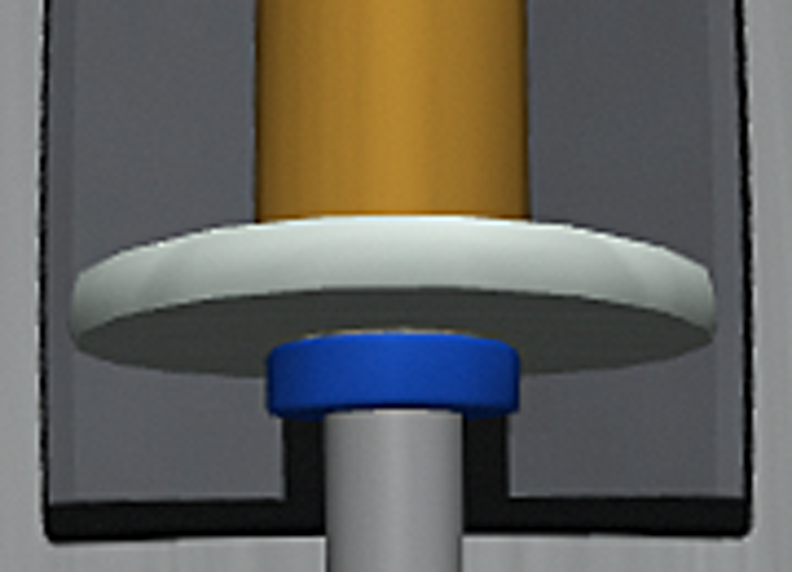

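move_arm(
  rows=[
    [[0.0015, 0, 0, 0, 0, 0], [0.003, 0, 0, 0, 0, 0], [0.0045, 0, 0, 0, 0, 0], [0.006, 0, 0, 0, 0, 0], [0.0075, 0, 0, 0, 0, 0], [0.009, -0.0001, 0, 0, 0, 0], [0.0105, -0.0001, 0, 0, 0, 0], [0.012, -0.0001, 0, 0, 0, 0], [0.0135, -0.0001, 0, 0, 0, 0], [0.015, -0.0001, 0, 0, 0, 0], [0.0165, -0.0001, 0, 0, 0, 0], [0.018, -0.0001, 0, 0, 0, 0], [0.0195, -0.0001, 0, 0, 0, 0], [0.021, -0.0001, 0, 0, 0, 0], [0.0225, -0.0001, 0, 0, 0, 0], [0.024, -0.0002, 0, 0, 0, 0]],
  ],
)

```text
time: 13.25
tool_pos: [560.8, 128.1, 51.8]
tcp_rot: [180.0, -0.0, 87.3]
ft_force: [0.6, -1.2, -1.2]
finger_gap: 16.7
```

Run:
```python
import cm; from snap import *; from h import *
cm.did([0.024,-0.0002,0,0,0,0]); st(); s=sn("side","s11"); crop(s,225,270,100,130,4.5,"s11c")
t=sn("top","t11"); crop(t,110,210,110,65,7,"t11c")
```

```text
cmd [560.82 127.98  51.79] [180.     0.    87.28]
t 13.25 tcp [560.82 128.15  51.81] rot [180.    -0.    87.28] F [ 0.62 -1.21 -1.17] T [-0.24 -0.02  0.01] gap 16.7
```

View pics/s11c.png

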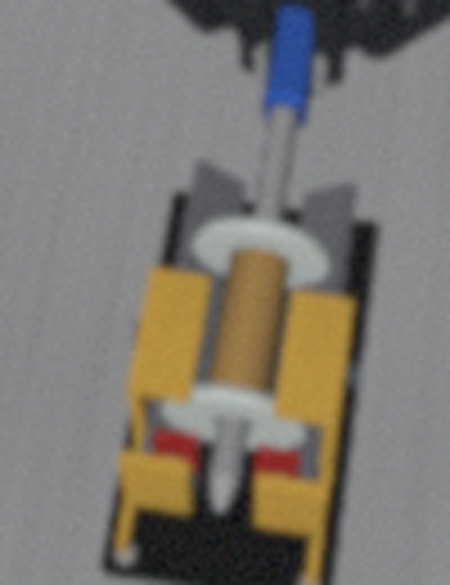

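View pics/t11c.png

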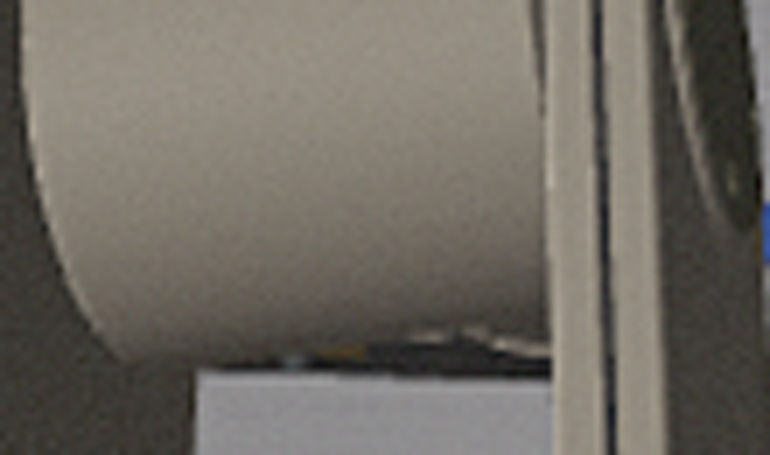

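move_arm(
  rows=[
    [[0.0007, 0, 0, 0, 0, 0], [0.0014, 0, 0, 0, 0, 0], [0.0021, 0, 0, 0, 0, 0], [0.0028, 0, 0, 0, 0, 0], [0.0035, 0, 0, 0, 0, 0], [0.0042, 0, 0, 0, 0, 0], [0.005, 0, 0, 0, 0, 0]],
  ],
)

```text
time: 14.05
tool_pos: [561.0, 133.1, 51.8]
tcp_rot: [-180.0, -0.0, 87.3]
ft_force: [-0.0, -1.2, -0.9]
finger_gap: 16.8
```

move_arm(
  rows=[
    [[0.0007, 0, 0, 0, 0, 0], [0.0014, 0, 0, 0, 0, 0], [0.002, -0.0001, 0, 0, 0, 0], [0.0025, -0.0001, 0, 0, 0, 0]],
  ],
)

```text
time: 14.45
tool_pos: [561.1, 135.6, 51.8]
tcp_rot: [180.0, -0.0, 87.3]
ft_force: [-0.5, -1.3, -1.3]
finger_gap: 16.5
```

move_arm(
  rows=[
    [[0.0005, 0, 0, 0, 0, 0], [0.001, 0, 0, 0, 0, 0], [0.0015, 0, 0, 0, 0, 0], [0.002, 0, 0, 0, 0, 0]],
  ],
)

```text
time: 14.85
tool_pos: [561.2, 137.5, 51.8]
tcp_rot: [180.0, 0.0, 87.3]
ft_force: [-0.7, -0.2, -0.2]
finger_gap: 16.5
```

move_arm(
  rows=[
    [[0.0005, 0, 0, 0, 0, 0], [0.001, 0, 0, 0, 0, 0], [0.0015, 0, 0, 0, 0, 0], [0.002, 0, 0, 0, 0, 0]],
  ],
)

```text
time: 15.25
tool_pos: [561.2, 139.5, 51.8]
tcp_rot: [-180.0, 0.0, 87.3]
ft_force: [-0.2, -1.3, -1.8]
finger_gap: 16.8
```

Run:
```python
import cm; from snap import *; from h import *
cm.did([0.005,0,0,0,0,0]);cm.did([0.0025,-.0001,0,0,0,0]);cm.did([0.002,0,0,0,0,0]);cm.did([0.002,0,0,0,0,0]);st(); s=sn("side","s12"); crop(s,225,270,100,130,4.5,"s12c")
```

```text
cmd [561.06 132.97  51.79] [180.     0.    87.28]
cmd [561.08 135.48  51.79] [180.     0.    87.28]
cmd [561.17 137.47  51.79] [180.     0.    87.28]
cmd [561.27 139.47  51.79] [180.     0.    87.28]
t 15.25 tcp [561.21 139.52  51.79] rot [-180.      0.     87.28] F [-0.23 -1.27 -1.83] T [-0.33 -0.02 -0.01] gap 16.8
```

View pics/s12c.png

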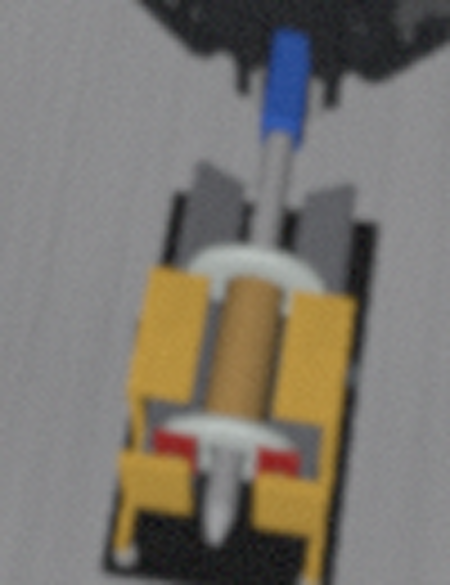

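move_arm(
  rows=[
    [[0.0004, 0, 0, 0, 0, 0], [0.0008, 0, 0, 0, 0, 0], [0.001, 0, 0, 0, 0, 0]],
  ],
)

```text
time: 15.6
tool_pos: [561.3, 140.2, 51.8]
tcp_rot: [-180.0, 0.0, 87.3]
ft_force: [0.1, -3.5, -0.9]
finger_gap: 16.9
```

move_arm(
  rows=[
    [[0.0004, 0, 0, 0, 0, 0], [0.0008, 0, 0, 0, 0, 0], [0.001, 0, 0, 0, 0, 0]],
  ],
)

```text
time: 15.9
tool_pos: [561.3, 141.1, 51.8]
tcp_rot: [-180.0, 0.0, 87.3]
ft_force: [0.2, -6.2, 0.2]
finger_gap: 16.4
```

move_arm(
  rows=[
    [[0.0004, 0, 0, 0, 0, 0], [0.0008, 0, 0, 0, 0, 0], [0.001, 0, 0, 0, 0, 0]],
  ],
)

```text
time: 16.2
tool_pos: [561.3, 141.7, 51.7]
tcp_rot: [-180.0, 0.1, 87.3]
ft_force: [-0.8, -7.9, 0.5]
finger_gap: 16.4
```

move_arm(
  rows=[
    [[-0.0004, 0, 0, 0, 0, 0], [-0.0008, 0, 0, 0, 0, 0], [-0.0008, 0, 0, 0, 0, 0], [-0.0008, 0, 0, 0, 0, 0]],
  ],
)

```text
time: 16.6
tool_pos: [561.3, 141.6, 51.7]
tcp_rot: [-180.0, 0.0, 87.3]
ft_force: [-0.9, -4.8, -0.3]
finger_gap: 16.2
```

Run:
```python
import cm; from snap import *; from h import *
for v in (.001,.001,.001,-.0008): cm.did([v,0,0,0,0,0])
st(); s=sn("side","s13"); crop(s,225,270,100,130,4.5,"s13c")
```

```text
cmd [561.32 140.47  51.79] [180.     0.    87.28]
cmd [561.36 141.47  51.79] [180.     0.    87.28]
cmd [561.41 142.47  51.79] [180.     0.    87.28]
cmd [561.37 141.67  51.79] [180.     0.    87.28]
t 16.6 tcp [561.29 141.59  51.73] rot [-1.7999e+02  1.0000e-02  8.7280e+01] F [-0.87 -4.8  -0.29] T [-0.88  0.06 -0.01] gap 16.2
```

View pics/s13c.png

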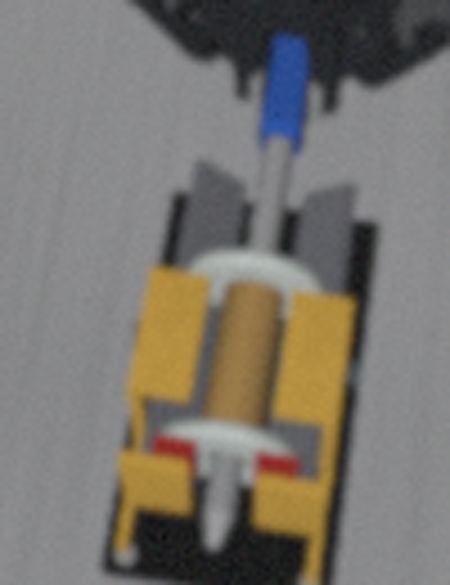

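move_arm(
  rows=[
    [[0, 0, -0.0005, 0, 0, 0], [0, 0, -0.001, 0, 0, 0], [0, 0, -0.0015, 0, 0, 0], [0, 0, -0.002, 0, 0, 0], [0, 0, -0.0025, 0, 0, 0], [0, 0, -0.003, 0, 0, 0], [0, 0, -0.0035, 0, 0, 0], [0, 0, -0.004, 0, 0, 0], [0, 0, -0.0045, 0, 0, 0], [0, 0, -0.005, 0, 0, 0], [0, 0, -0.005, 0, 0, 0]],
  ],
)

```text
time: 17.75
tool_pos: [560.8, 141.5, 56.3]
tcp_rot: [-179.9, 0.0, 87.3]
ft_force: [-0.5, -6.6, -3.2]
finger_gap: 16.5
```

Run:
```python
import cm; from snap import *; from h import *
cm.did([0,0,-.005,0,0,0])
st(); s=sn("side","s14"); crop(s,225,270,100,130,4.5,"s14c");s=sn("wrist","w14"); crop(s,190,0,180,130,4.4,"w14c")
```

```text
cmd [561.37 141.67  56.79] [180.     0.    87.28]
t 17.75 tcp [560.83 141.47  56.33] rot [-1.7994e+02  4.0000e-02  8.7290e+01] F [-0.52 -6.61 -3.2 ] T [-1.29  0.04 -0.03] gap 16.5
```

View pics/s14c.png

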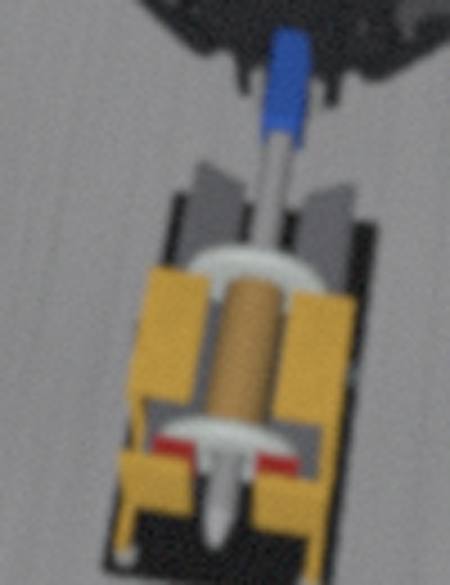

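View pics/w14c.png

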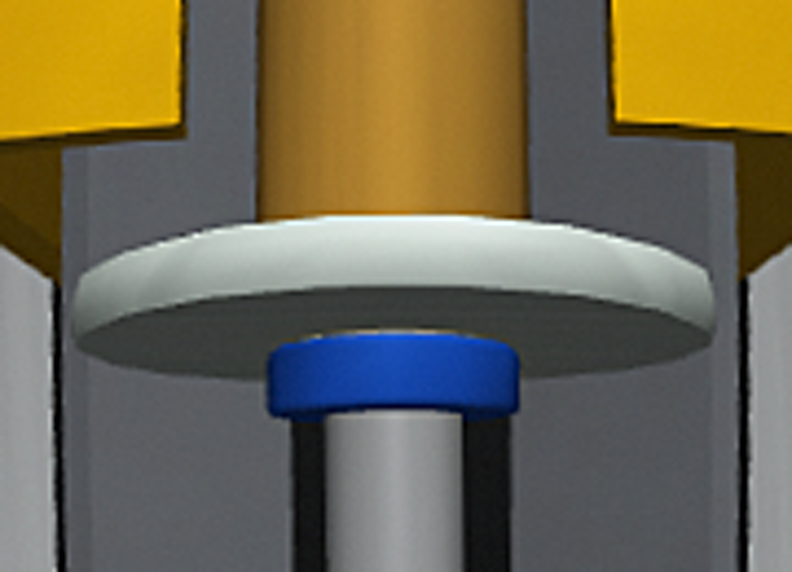

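move_arm(
  rows=[
    [[-0.0003, 0, -0.0005, 0, 0, 0], [-0.0004, 0, -0.001, 0, 0, 0], [-0.0004, 0, -0.0015, 0, 0, 0], [-0.0004, 0, -0.002, 0, 0, 0], [-0.0004, 0, -0.0025, 0, 0, 0], [-0.0004, 0, -0.003, 0, 0, 0], [-0.0004, 0, -0.0035, 0, 0, 0], [-0.0004, 0, -0.004, 0, 0, 0], [-0.0004, 0, -0.0045, 0, 0, 0], [-0.0004, 0, -0.005, 0, 0, 0], [-0.0004, 0, -0.005, 0, 0, 0]],
  ],
)

```text
time: 18.95
tool_pos: [561.4, 141.3, 61.9]
tcp_rot: [180.0, -0.0, 87.3]
ft_force: [0.6, -4.7, -3.7]
finger_gap: 16.7
```

Run:
```python
import cm; from snap import *; from h import *
cm.did([-.0004,0,-.005,0,0,0])
st(); s=sn("side","s15"); crop(s,225,270,100,130,4.5,"s15c");s=sn("wrist","w15"); crop(s,190,0,180,130,4.4,"w15c")
```

```text
cmd [561.35 141.27  61.79] [180.     0.    87.28]
t 18.95 tcp [561.38 141.3   61.91] rot [179.99  -0.    87.29] F [ 0.57 -4.67 -3.75] T [-1.22  0.09 -0.02] gap 16.7
```

View pics/s15c.png

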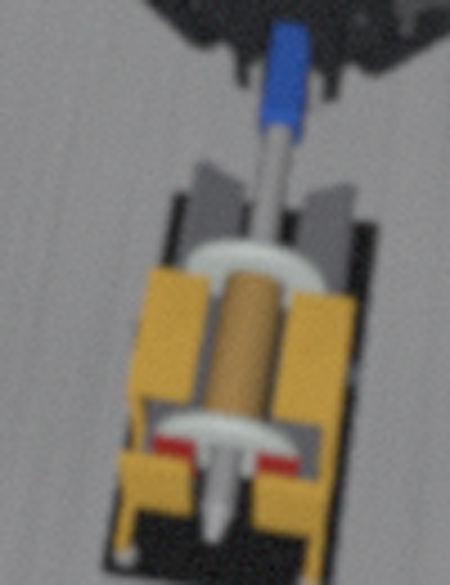

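View pics/w15c.png

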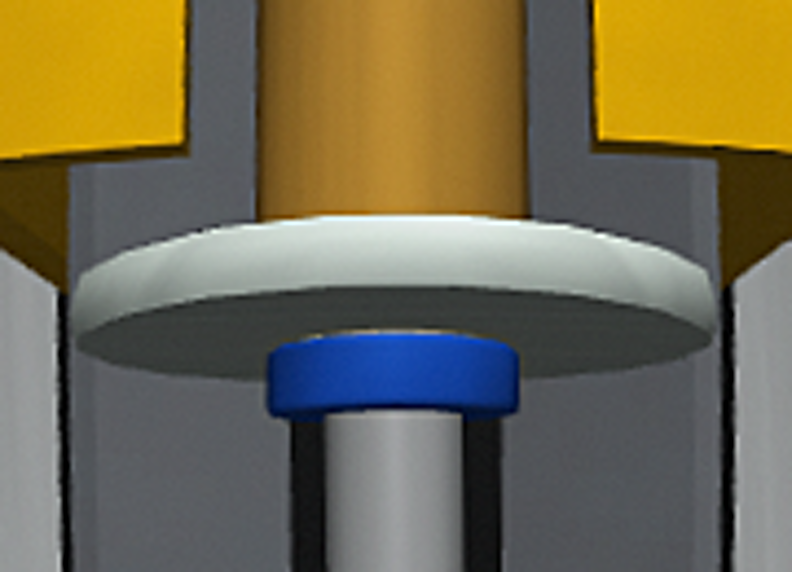

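move_arm(
  rows=[
    [[0, 0, -0.0007, 0, 0, 0], [0, 0, -0.0014, 0, 0, 0], [0, 0, -0.0021, 0, 0, 0], [0, 0, -0.0028, 0, 0, 0], [0, 0, -0.0035, 0, 0, 0], [0, 0, -0.0042, 0, 0, 0], [0, 0, -0.005, 0, 0, 0], [0, 0, -0.0058, 0, 0, 0], [0, 0, -0.0066, 0, 0, 0], [0, 0, -0.0074, 0, 0, 0], [0, 0, -0.0082, 0, 0, 0], [0, 0, -0.009, 0, 0, 0], [0, 0, -0.01, 0, 0, 0], [0, 0, -0.01, 0, 0, 0]],
  ],
)

```text
time: 20.45
tool_pos: [561.4, 141.3, 72.0]
tcp_rot: [180.0, -0.0, 87.3]
ft_force: [-0.6, -5.8, -3.9]
finger_gap: 16.6
```

Run:
```python
import cm; from snap import *; from h import *
cm.did([0,0,-.01,0,0,0])
st(); s=sn("side","s16"); crop(s,225,270,100,130,4.5,"s16c")
```

```text
cmd [561.35 141.27  71.79] [180.     0.    87.28]
t 20.45 tcp [561.35 141.32  71.96] rot [179.99  -0.    87.29] F [-0.64 -5.77 -3.92] T [-1.14  0.08 -0.  ] gap 16.6
```

View pics/s16c.png

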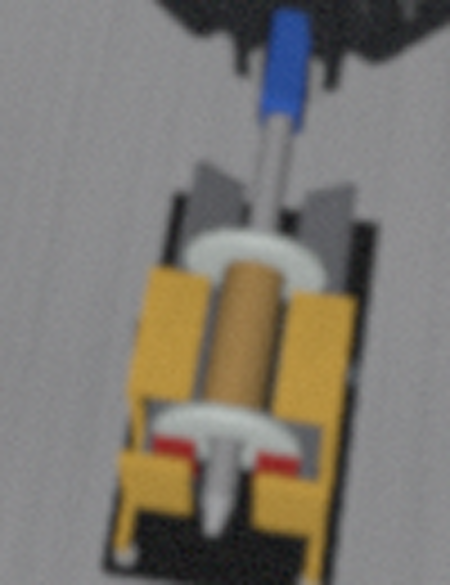

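move_arm(
  rows=[
    [[0, 0, -0.001, 0, 0, 0], [0, 0, -0.002, 0, 0, 0], [0, 0, -0.003, 0, 0, 0], [0, 0, -0.004, 0, 0, 0], [0, 0, -0.005, 0, 0, 0], [0, 0, -0.006, 0, 0, 0], [0, 0, -0.007, 0, 0, 0], [0, 0, -0.008, 0, 0, 0], [0, 0, -0.009, 0, 0, 0], [0, 0, -0.01, 0, 0, 0], [0, 0, -0.011, 0, 0, 0], [0, 0, -0.012, 0, 0, 0], [0, 0, -0.012, 0, 0, 0]],
  ],
)

```text
time: 21.8
tool_pos: [561.4, 141.3, 84.0]
tcp_rot: [180.0, -0.0, 87.3]
ft_force: [-0.7, -3.3, -3.2]
finger_gap: 16.3
```

Run:
```python
import cm; from snap import *; from h import *
cm.did([0,0,-.012,0,0,0])
st(); s=sn("side","s17"); crop(s,225,270,100,130,4.5,"s17c");s=sn("wrist","w17"); crop(s,190,0,180,130,4.4,"w17c")
```

```text
cmd [561.35 141.27  83.79] [180.     0.    87.28]
t 21.8 tcp [561.38 141.33  84.  ] rot [ 1.7999e+02 -1.0000e-02  8.7290e+01] F [-0.72 -3.31 -3.25] T [-1.15  0.08  0.04] gap 16.3
```

View pics/s17c.png

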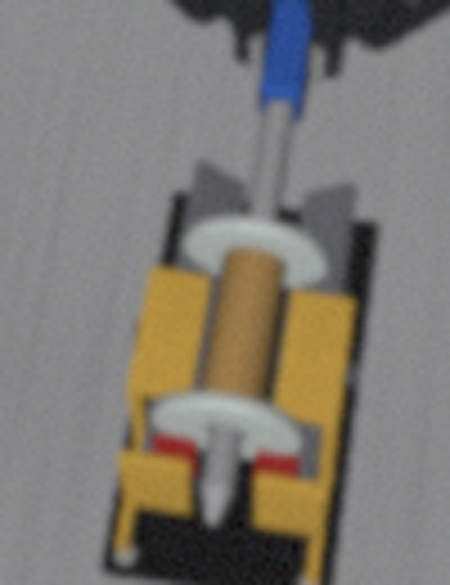

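View pics/w17c.png

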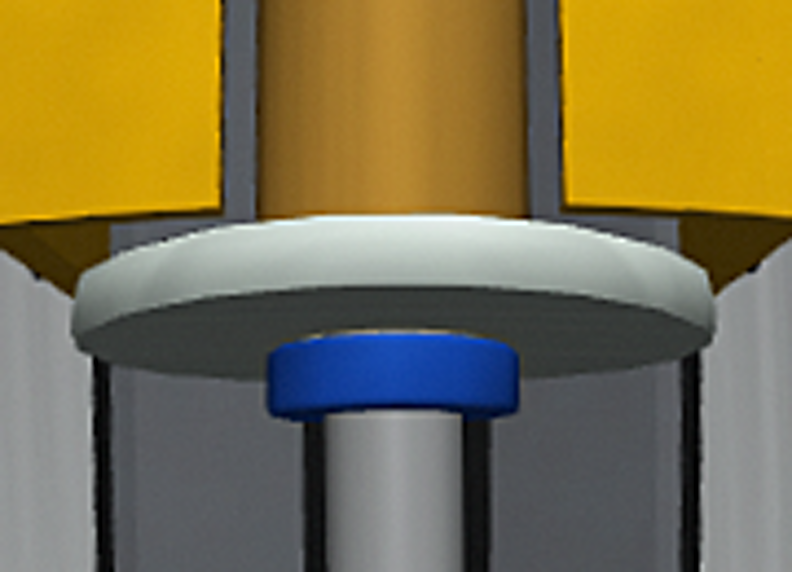

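move_arm(
  rows=[
    [[0, 0, -0.001, 0, 0, 0], [0, 0, -0.0025, 0, 0, 0], [0, 0, -0.004, 0, 0, 0], [0, 0, -0.0055, 0, 0, 0], [0, 0, -0.007, 0, 0, 0], [0, 0, -0.0085, 0, 0, 0], [0, 0, -0.01, 0, 0, 0], [0, 0, -0.0115, 0, 0, 0], [0, 0, -0.013, 0, 0, 0], [0, 0, -0.015, 0, 0, 0], [0, 0, -0.017, 0, 0, 0], [0, 0, -0.019, 0, 0, 0], [0, 0, -0.021, 0, 0, 0], [0, 0, -0.023, 0, 0, 0], [0, 0, -0.026, 0, 0, 0], [0, 0, -0.03, 0, 0, 0], [0, 0, -0.034, 0, 0, 0], [0, 0, -0.038, 0, 0, 0], [0, 0, -0.042, 0, 0, 0], [0, 0, -0.042, 0, 0, 0]],
  ],
)

```text
time: 23.9
tool_pos: [561.8, 141.4, 126.7]
tcp_rot: [179.9, -0.0, 87.3]
ft_force: [0.3, -0.1, -1.4]
finger_gap: 16.5
```

Run:
```python
import cm; from snap import *; from h import *
cm.did([0,0,-.042,0,0,0])
st(); s=sn("side","s18"); crop(s,225,240,100,130,4.5,"s18c");s=sn("wrist","w18")
```

```text
cmd [561.35 141.27 125.79] [180.     0.    87.28]
t 23.9 tcp [561.83 141.38 126.73] rot [ 1.7992e+02 -1.0000e-02  8.7280e+01] F [ 0.3  -0.09 -1.36] T [-0.26  0.   -0.06] gap 16.5
```

View pics/s18c.png

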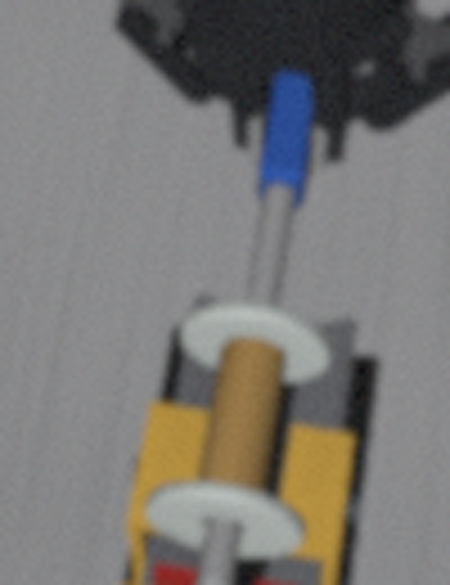

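View pics/w18.png

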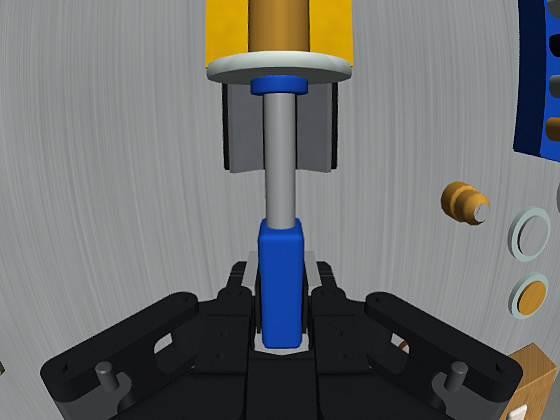

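Run:
```python
import cm
print(cm.to([493.02,-322.42,142],[180,0,82.88]).tolist())
```

```text
[-0.46641, -0.04625, -0.01621, -0.0, 0.0, 4.4]
```

move_arm(
  rows=[
    [[0, 0, -0.003, 0, 0.6, 0], [0, 0, -0.007, 0, 1.2, 0], [0, 0, -0.011, 0, 1.8, 0], [0, 0, -0.014, 0, 2.4, 0], [0, 0, -0.016, 0, 3, 0], [-0.002, 0, -0.016, 0, 3, 0], [-0.006, -0.0006, -0.016, 0, 3, 0], [-0.012, -0.0012, -0.016, 0, 3, 0], [-0.02, -0.002, -0.016, 0, 3, 0], [-0.03, -0.003, -0.016, 0, 3, 0], [-0.042, -0.0042, -0.016, 0, 3, 0], [-0.056, -0.0056, -0.016, 0, 3, 0], [-0.072, -0.0071, -0.016, 0, 3, 0], [-0.09, -0.0089, -0.016, 0, 3, 0], [-0.11, -0.0109, -0.016, 0, 3, 0], [-0.13, -0.0129, -0.016, 0, 3, 0], [-0.15, -0.0149, -0.016, 0, 3, 0], [-0.17, -0.0169, -0.016, 0, 3, 0], [-0.19, -0.0188, -0.016, 0, 3, 0], [-0.21, -0.0208, -0.016, 0, 3, 0]],
  ],
)

```text
time: 26.0
tool_pos: [530.1, -69.4, 141.9]
tcp_rot: [180.0, -3.0, 87.2]
ft_force: [-0.1, 0.1, -1.5]
finger_gap: 16.7
```

Run:
```python
import cm,numpy as np
from scipy.spatial.transform import Rotation as Ro
cm.did([-0.21,-0.0208,-0.016,0,3,0])
p0,R0=cm.get(); Rf=Ro.from_euler("xyz",[180,0,82.88],degrees=True)*Ro.from_rotvec([0,3,0],degrees=True)
d=R0.inv().apply(np.array([493.02,-322.42,142])-p0)/1000; rv=(R0.inv()*Rf).as_rotvec(degrees=True)
print(d,rv)
```

```text
cmd [530.61 -67.51 141.79] [180.    -3.    87.28]
[-0.25604659 -0.02545282 -0.01362712] [-2.30278207e-01  5.96500567e-15  4.39396995e+00]
```

move_arm(
  rows=[
    [[-0.02, -0.002, -0.0011, 0, 0, 0.3], [-0.04, -0.004, -0.0021, 0, 0, 0.7], [-0.06, -0.006, -0.0032, -0.05, 0, 1.0], [-0.08, -0.008, -0.0043, -0.07, 0, 1.4], [-0.1, -0.0099, -0.0053, -0.09, 0, 1.7], [-0.12, -0.0119, -0.0064, -0.11, 0, 2.1], [-0.14, -0.0139, -0.0075, -0.13, 0, 2.4], [-0.16, -0.0159, -0.0085, -0.14, 0, 2.7], [-0.178, -0.0177, -0.0095, -0.16, 0, 3.1], [-0.194, -0.0193, -0.0103, -0.17, 0, 3.3], [-0.208, -0.0207, -0.0111, -0.19, 0, 3.6], [-0.22, -0.0219, -0.0117, -0.2, 0, 3.8], [-0.23, -0.0229, -0.0122, -0.21, 0, 3.9], [-0.238, -0.0237, -0.0127, -0.21, 0, 4.1], [-0.244, -0.0243, -0.013, -0.22, 0, 4.2], [-0.249, -0.0247, -0.0132, -0.22, 0, 4.3], [-0.252, -0.025, -0.0134, -0.23, 0, 4.35], [-0.254, -0.0252, -0.0135, -0.23, 0, 4.39], [-0.256, -0.0255, -0.0136, -0.23, 0, 4.39], [-0.256, -0.0255, -0.0136, -0.23, 0, 4.39]],
  ],
)

```text
time: 28.0
tool_pos: [493.0, -322.4, 142.0]
tcp_rot: [-180.0, -3.0, 82.9]
ft_force: [0.0, -0.2, -1.9]
finger_gap: 16.2
```

Run:
```python
import cm; from snap import *
cm.did([-0.256,-0.0255,-0.0136,-.23,0,4.394]); st(); sn("wrist","w20"); s=sn("side","s20"); sn("top","t20")
```

```text
cmd [ 492.98 -322.37  141.98] [-180.     -3.     82.88]
t 28.0 tcp [ 492.96 -322.39  142.02] rot [-180.     -3.     82.89] F [ 0.01 -0.17 -1.92] T [-0.23  0.04 -0.05] gap 16.2
```

View pics/w20.png

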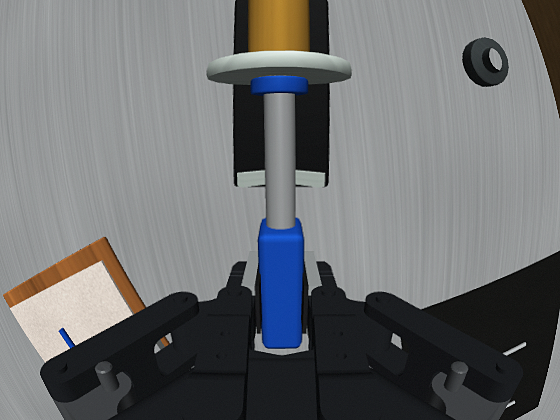

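View pics/s20.png

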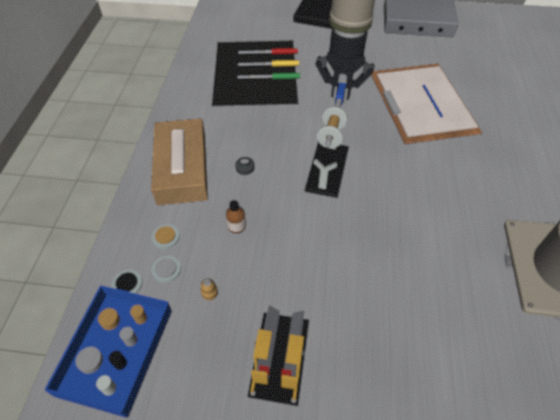

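move_arm(
  rows=[
    [[0, 0, 0, 0, -1, 0], [0, 0, 0, 0, -2, 0], [0, 0, 0, 0, -2.6, 0], [0, 0, 0, 0, -3, 0], [0, 0, 0, 0, -3, 0]],
  ],
)

```text
time: 28.65
tool_pos: [493.1, -322.0, 142.0]
tcp_rot: [180.0, 0.0, 82.9]
ft_force: [-0.3, 0.1, -2.0]
finger_gap: 16.6
```

Run:
```python
import cm; from snap import *
cm.did([0,0,0,0,-3,0]); st(); print(cm.to([493.02,-322.42,81],[180,0,82.88]).tolist())
```

```text
cmd [ 492.98 -322.37  141.98] [-180.      0.     82.88]
t 28.65 tcp [ 493.05 -322.01  142.03] rot [1.800e+02 2.000e-02 8.292e+01] F [-0.25  0.07 -1.97] T [-0.19 -0.01  0.02] gap 16.6
[-4e-05, 5e-05, 0.06098, -0.0, 0.0, -0.0]
```

move_arm(
  rows=[
    [[0, 0, 0.003, 0, 0, 0], [0, 0, 0.008, 0, 0, 0], [0, 0, 0.015, 0, 0, 0], [0, 0, 0.023, 0, 0, 0], [0, 0, 0.031, 0, 0, 0], [0, 0, 0.039, 0, 0, 0], [0, 0, 0.046, 0, 0, 0], [0, 0, 0.051, 0, 0, 0], [0, 0, 0.055, 0, 0, 0], [0, 0, 0.057, 0, 0, 0], [0, 0, 0.057, 0, 0, 0]],
  ],
)

```text
time: 29.75
tool_pos: [492.9, -322.3, 84.8]
tcp_rot: [-180.0, -0.0, 82.9]
ft_force: [-0.3, -0.3, -2.1]
finger_gap: 16.7
```

Run:
```python
import cm; from snap import *; from h import *
cm.did([0,0,.057,0,0,0]); st(); s=sn("wrist","w21"); crop(s,190,0,180,210,2.8,"w21c"); s=sn("side","s21"); crop(s,300,95,60,105,5.7,"s21c")
```

```text
cmd [ 492.97 -322.37   84.98] [-180.      0.     82.88]
t 29.75 tcp [ 492.88 -322.28   84.76] rot [-1.7999e+02 -1.0000e-02  8.2890e+01] F [-0.27 -0.32 -2.13] T [-0.25  0.02  0.03] gap 16.7
```

View pics/w21c.png

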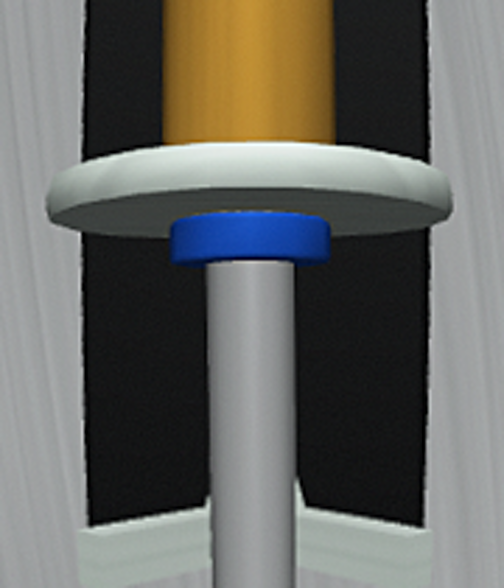

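View pics/s21c.png

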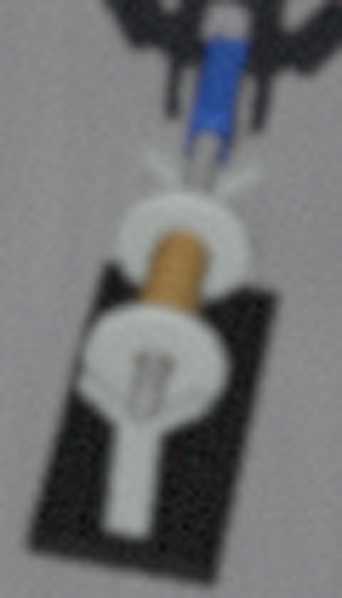

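move_arm(
  rows=[
    [[0, 0, 0.001, 0, 0, 0], [0, 0, 0.002, 0, 0, 0], [0, 0, 0.003, 0, 0, 0], [0, 0, 0.004, 0, 0, 0], [0, 0, 0.005, 0, 0, 0], [0, 0, 0.006, 0, 0, 0], [0, 0, 0.0065, 0, 0, 0], [0, 0, 0.007, 0, 0, 0], [0, 0, 0.007, 0, 0, 0]],
  ],
)

```text
time: 30.75
tool_pos: [492.9, -322.3, 77.9]
tcp_rot: [-180.0, -0.0, 82.9]
ft_force: [-0.7, 0.1, -1.1]
finger_gap: 16.8
```

move_arm(
  rows=[
    [[0, 0, 0.0003, 0, 0, 0], [0, 0, 0.0006, 0, 0, 0], [0, 0, 0.0009, 0, 0, 0], [0, 0, 0.0012, 0, 0, 0], [0, 0, 0.0012, 0, 0, 0]],
  ],
)

```text
time: 31.25
tool_pos: [493.1, -322.4, 76.9]
tcp_rot: [180.0, 0.0, 82.9]
ft_force: [0.1, -0.6, -2.3]
finger_gap: 16.3
```

move_arm(
  rows=[
    [[0, 0, 0.0003, 0, 0, 0], [0, 0, 0.0005, 0, 0, 0], [0, 0, 0.0005, 0, 0, 0], [0, 0, 0.0005, 0, 0, 0]],
  ],
)

```text
time: 31.65
tool_pos: [493.2, -322.5, 76.7]
tcp_rot: [180.0, 0.0, 82.9]
ft_force: [-1.2, 1.1, 3.9]
finger_gap: 16.5
```

Run:
```python
import cm; from snap import *; from h import *
for v in (.007,.0012,.0005): cm.did([0,0,v,0,0,0])
st(); s=sn("side","s22"); crop(s,300,95,60,105,5.7,"s22c"); st()
```

```text
cmd [ 492.97 -322.37   77.98] [-180.      0.     82.88]
cmd [ 492.97 -322.37   76.78] [-180.      0.     82.88]
cmd [ 492.97 -322.37   76.28] [-180.      0.     82.88]
t 31.65 tcp [ 493.19 -322.45   76.7 ] rot [1.7997e+02 1.0000e-02 8.2890e+01] F [-1.19  1.09  3.92] T [0.18 0.15 0.06] gap 16.5
t 31.7 tcp [ 493.19 -322.47   76.68] rot [1.7997e+02 1.0000e-02 8.2890e+01] F [-0.49  1.62  3.41] T [0.18 0.16 0.03] gap 16.2
```

View pics/s22c.png

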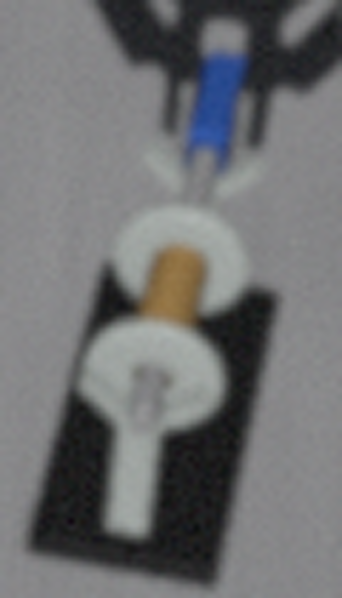

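move_arm(
  rows=[
    [[0, 0, -0.0002, 0, 0, 0], [0, 0, -0.0002, 0, 0, 0], [0, 0, -0.0002, 0, 0, 0]],
  ],
  newtons=20,
)

```text
time: 32.0
tool_pos: [493.1, -322.4, 76.7]
tcp_rot: [180.0, 0.0, 82.9]
ft_force: [-0.9, 1.1, 3.7]
finger_gap: 16.7
```

move_arm(
  rows=[
    [[0, 0, 0, 0, 0, 0], [0, 0, 0, 0, 0, 0], [0, 0, 0, 0, 0, 0], [0, 0, 0, 0, 0, 0], [0, 0, 0, 0, 0, 0], [0, 0, 0, 0, 0, 0]],
  ],
  grip=0.5,
)

```text
time: 32.6
tool_pos: [492.9, -322.3, 76.4]
tcp_rot: [-180.0, -0.0, 82.9]
ft_force: [-0.4, -0.4, -0.4]
finger_gap: 42.6
```

Run:
```python
import cm; from snap import *; from h import *
cm.did([0,0,-.0002,0,0,0]); st(); s=sn("wrist","w23")
```

```text
cmd [ 492.97 -322.37   76.48] [-180.      0.     82.88]
t 32.6 tcp [ 492.95 -322.33   76.44] rot [-180.     -0.     82.89] F [-0.4  -0.36 -0.42] T [ 0.04 -0.01 -0.02] gap 42.6
```

View pics/w23.png

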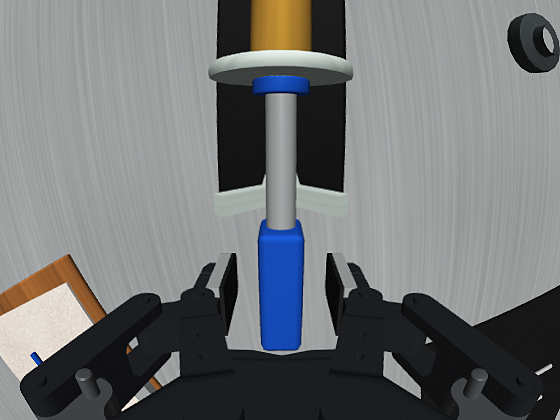

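Released cleanly; retreat straight up.

move_arm(
  rows=[
    [[0, 0, -0.005, 0, 0, 0], [0, 0, -0.015, 0, 0, 0], [0, 0, -0.035, 0, 0, 0], [0, 0, -0.065, 0, 0, 0], [0, 0, -0.1, 0, 0, 0], [-0.03, 0, -0.14, 0, 0, 0], [-0.06, 0, -0.16, 0, 0, 0], [-0.06, 0, -0.16, 0, 0, 0], [-0.06, 0, -0.16, 0, 0, 0]],
  ],
)

```text
time: 33.55
tool_pos: [485.6, -382.5, 237.7]
tcp_rot: [179.9, 0.0, 82.8]
ft_force: [0.2, -0.6, -0.0]
finger_gap: 42.6
```

Run:
```python
import cm; from snap import *; from h import *
cm.did([-0.06,0,-.16,0,0,0]); st(); s=sn("wrist","w24"); s=sn("side","s24"); crop(s,290,90,70,110,5,"s24c"); s=sn("top","t24");crop(s,320,230,140,75,5.7,"t24c")
```

```text
cmd [ 485.54 -381.91  236.48] [-180.      0.     82.88]
t 33.55 tcp [ 485.64 -382.53  237.67] rot [1.7991e+02 4.0000e-02 8.2810e+01] F [ 0.21 -0.6  -0.01] T [-0.02 -0.   -0.01] gap 42.6
```

View pics/w24.png

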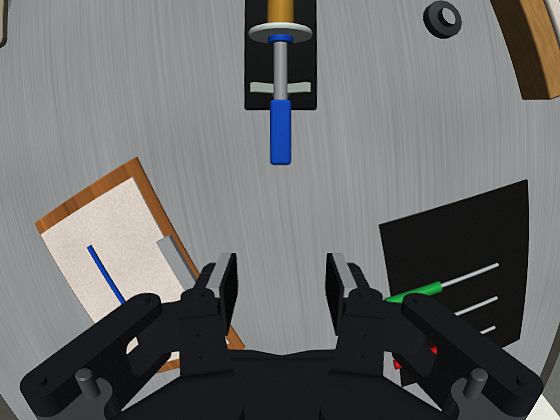

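View pics/s24c.png

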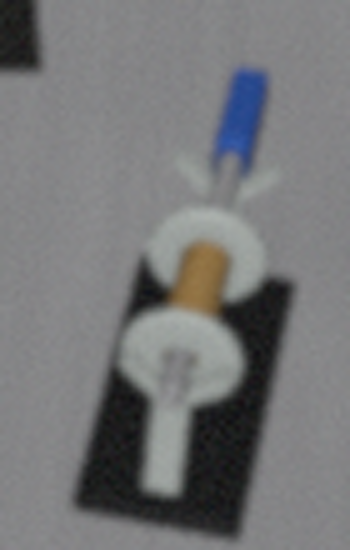

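View pics/t24c.png

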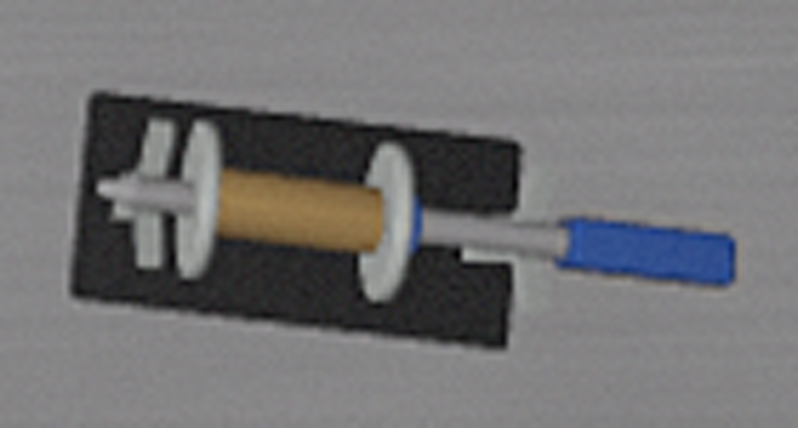

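```bash
python3 -c "
from bench import hand_in
print(hand_in())"
```

```text
the job is handed in; nothing more can be done
None
```

The job is done and handed in at about 34 s. The rod is back in both forks with the bobbin hanging between them against the collar.

- **Insertion and push:** I threaded the rod through the bore without noticeable force. Sliding the bobbin along the cradle took about 1.3 N. I stopped once the buffer gave, about 43 mm from the bobbin's start.
- **Overshoot on the buffer:** the push briefly read 7.9 N, above the 5 to 6 N target but below the bobbin's 10 N limit. I backed off to 4.8 N before lifting, and it read up to 6.6 N during the lift.
- **Lift and carry:** it lifted clear between the lips at 3 to 4 N and I carried it with the tip slightly raised.
- **Setting down:** the rod seated with about 4 N of contact. I then released it and retreated straight up.
- **Last checks:** the top view puts the handle within about 1 mm of where it started. The tool force is about zero, the gripper is clear, and I saw no bystander moved. The rack view shows the bobbin clear of the far fork.
- **One disagreement:** before insertion the side camera suggested the rod tip was a few millimetres high. The wrist camera showed it level, and the clean insertion agreed with that.

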